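# Rebuild the filter stack on a soldering-bench fume extractor

### The arm

A 6-joint arm with a two-finger parallel gripper is mounted at the origin on the work surface. World frame = base frame: x ahead of the robot, y to its left, z up, the work surface at z = 0. Lengths are in m, angles in rad, forces in N, time in s.
With the tool pointing down it reaches from about 0.35 to 0.975 m from the base axis. Payload 7.1 kg.
Tool frame: the origin (TCP) lies between the finger pads; the fingertips stand 22 mm ahead of it and the grasp point (between the pads) lies 3 mm ahead of it; y points along the fingers, x is the direction in which the jaws open and shut, and the axes are right-handed (so a half turn about y gives the same grasp; the last joint's range is limited). The gripper opens to 88 mm and grips with 3 to 60 N. Pads are 20 mm wide; open, the fingers measure 115 mm over their backs; the gripper's body (75 mm by 178 mm) begins 61 mm behind the grasp point.
Start: joints at [-1.157, 0.423, 1.63, -0, 1.089, -0.019], TCP at [0.262, -0.567, 0.245] pointing down, gripper open.
Joint ranges: [-3, 3], [-0.9, 2.11], [0.09, 2.58], [-1.31, 4.45], [0.11, 2.69], [-2.54, 2.54]. Speed limits (rad/s): [2.39, 2.39, 3.01, 3.14, 3.14, 3.14].

### API

Orientations are given as a 3x3 rotation matrix whose columns are the frame's x, y, z axes.
In Python, from cell import * gives the robot as it stands. The module is installed in compiled form; this text tells all that it offers.
- The arm moves only by the tool step_arm, never from a script. Its argument "moves" is a list that holds one entry, the list of rows, each a list of 7 numbers: the turn, a rotation vector about the tool's x, y, z in rad, then the shift along the tool's x, y, z in mm, then the closure, from 0 (fully open) to 1 (shut). In form: [[[ax, ay, az, dx, dy, dz, hand], ...]]. A call has 1 to 8 rows; each row shifts and turns the commanded pose from where the row before left it, along the tool's axes as they then stand; what a row does not reach is not made up. A row lasts 1/12 s, in which the tool goes at most 41.7 mm and 7.16 degrees, less where a joint would pass 70% of its speed; a pose out of reach is approached as far as the arm can. A call with a gripper value outside its range is refused whole. The fingers move at their own pace and stop on an object; "squeeze" is the grip in N (left out, the last holds). Time passes only in rows, so rows that do not move let the fingers close. It gives the time, the measured TCP pose, the force and the opening at its end, in the units of the state.
- sense(): the state, without advancing time (a new reading comes with each control period).
- capture(name): name is "scene" or "top" or "wrist"; returns the picture (384x512x3 uint8, red, green, blue); there is no depth.
- camera_params(name): a dict with "fovy" (degrees; the focal length in pixels is half the picture's height over the tangent of half this angle, whatever the lens; pixels are square), "cx", "cy" (the principal point, pixels), "camera_from_world" (4x4, takes a point from world to camera coordinates). Camera axes: x right, y down, z forward; pixel columns grow to the right and rows downward; lengths in m; the calibration is good to about 2 mm. The wrist camera is an equidistant fisheye: a pixel r from the principal point sees the ray r / f radians off the axis. A picture is of the moment at which its call begins: read the wrist's pose just before it. camera_params takes no time and is no camera call; for the wrist camera it gives the pose at the moment of the call.
- close_job(): hands the job in, once; it reports no verdict.
The state is a dict: "time_s": time; "joints": joint angles; "qvel": joint speeds; "joint_efforts": joint torques, N m; "position": TCP position; "ee_rot": TCP orientation; "contact_force": force on the tool from outside, world axes, zero at the start; "ft_torque": the same for the moment, N m; "finger_gap": finger opening in m.
Only numpy, scipy, OpenCV 4.12 (cv2) and the standard library are available. Lean on these libraries where they do the work, as an engineer would, in place of code of your own. Each camera call takes 0.05 s, during which the arm holds its last target. There are 200 camera calls.

### The job

Rebuild the filter stack on the fume extractor's black base: lower the yellow filter support over the post, then the white spacer on top of it, then the blue clamp ring. Feel or look for the angle at which the ring's cross-shaped opening drops over the red cross head, press it down gently against the spring, turn it an eighth of a turn and let go, so that the head holds the stack pressed down. Never push hard on the base or its post, and leave the other things on the bench where they are.

Things in the scene. Friction and masses are not known exactly. Their poses are not given: they have to be found in the camera images.
- base: Fixed round black filter base with aluminium top, 110 mm across, 30 mm high, a 40 mm side stub with a brass nozzle along its +x; origin: centre of its underside, z up. On its axis stands a sprung steel post inside a sprung steel seat ring. No layer, nor the gripper, may press or pull on base, post or seat with over 25 N.
- seat_top (a point): Centre of the spring seat's top as unloaded, 42 mm above the base's origin; fixed to the base. The seat is a steel ring 64 mm across; with the layers' weight counted it starts to sink at 4 N, takes 0.9 N more per mm and stops hard after 9 mm; it is damped (2 N more at 25 mm/s).
- post_top (a point): Centre of the unloaded post's top, 90 mm above the base's origin; its axes are the base's, NOT the cross's. Post: round 30 mm up to 71 mm, neck 12 mm up to 84, then the red cross head (two crossed bars 30 x 8 mm, 6 mm thick). The cross's angle varies and is not read: see or feel it; the post does not turn; a slot edge can catch on a bar. Pushed, it sinks from 3 N, 2.5 N more per mm, hard stop after 4 mm.
- support: Yellow filter support, loose, 70 g: spoked disc 72 mm across, 5 mm thick, with a central hub tube 48 mm across, 34 mm hole, 18 mm high overall (grip the hub from above). Origin: centre of its underside, z up. Goes on first, hub up, disc on the seat: underside 42 mm above the base's origin, 38 mm once all is locked.
- spacer: White spacer tube, loose, 50 g, standing: 48 mm outside diameter, 34 mm hole, 22 mm high. Origin: centre of its underside, z up. Goes on second, on the support's hub: underside 60 mm above the base's origin, 56 mm once all is locked.
- clamp: Blue clamp ring, loose, 90 g: 54 mm across, 20 mm high, bore 36 mm. Its bottom 6 mm is a web with a cross opening, slots 10.4 mm wide along its x and y. Origin: centre of underside, z up. Last: at a wrong angle it rests on the head; right (within 4 deg) it drops on the spacer (82 mm over base origin). Press 5 to 8 mm more (7 to 10 N), turn 45 deg either way, let go: it locks at 78 mm.
- spool: Bystander: silver solder spool standing up, 54 mm across, 50 mm high; origin under its centre.
- plug: Bystander: yellow power connector, 30 x 16 x 12 mm with two brass pins to its -x; origin under the centre of the yellow body.
- driver: Bystander: screwdriver with a red handle, 170 mm long, lying along its x; origin under its middle.
- flux: Bystander: small jar with a black cap, 34 mm across, 60 mm high; origin under its centre.
- cleaner: Bystander: black tip-cleaner cup with brass wool ball, 68 mm across, 58 mm high; origin under its centre.
- jack: Bystander: black and brass round connector, 57 mm long, 18 mm across, lying along its x; origin under its middle.
Mind the look-alikes: they are no part of the job. Leave any brown or green look-alike of the base alone.

How it is judged:
On the way, in this order (a step that is already met when the one before it is completed fails the run):
1. the filter support sits flat on the spring seat, over the post (z of support in the frame of base between 0.036 and 0.045 m and horizontal distance between support and base below 0.005 m and angle between support's own z axis and vertical below 0.06 rad), for 0.2 s.
2. the spacer sits on the support, over the post (all of step 1 and z of spacer in the frame of base between 0.054 and 0.063 m and horizontal distance between spacer and base below 0.005 m and angle between spacer's own z axis and vertical below 0.06 rad), for 0.2 s.
3. the clamp ring is past the cross head and on the spacer (z of support in the frame of base between 0.03 and 0.045 m and horizontal distance between each of support, spacer, clamp and base below 0.005 m and angle between each of support, spacer, clamp's own z axis and vertical below 0.06 rad and z of spacer in the frame of base between 0.05 and 0.063 m and z of clamp in the frame of base between 0.07 and 0.084 m), for 0.1 s.
At the end, for the whole second after the job is handed in: Support, spacer and clamp ring stacked on the post in this order, upright (0.06 rad), within 5 mm of its axis, released, at rest and locked: undersides 35.5-40, 53.5-58 and 75.5-80 mm above the base origin, the ring pressed up against the cross head with over 3 N (z of support in the frame of base between 0.0355 and 0.04 m and horizontal distance between each of support, spacer, clamp and base below 0.005 m and angle between each of support, spacer, clamp's own z axis and vertical below 0.06 rad and z of spacer in the frame of base between 0.0535 and 0.058 m and z of clamp in the frame of base between 0.0755 and 0.08 m and contact force between clamp and base above 3 N and contact force between the fingers and clamp below 0.1 N and linear speed of each of support, spacer, clamp below 0.01 m/s); the robot touches nothing.
It fails at once if the gripper or any one layer presses or pulls on the base, its post or its seat with more than 25 N (contact force between any of the fingers, support, spacer, clamp and base above 25 N).
It fails at once if a bystander is moved by more than 25 mm (distance of any of spool, plug, driver, flux, cleaner, jack from where it was at the start of the episode above 0.025 m).
It also fails if it takes over 72 s, if anything falls off the work surface, if the arm or the gripper's body presses on something with over 40 N, if the wrist force passes 120 N, or if a joint passes its speed limit or range.

## Working session

There is one attempt and no reset: what is moved stays moved. The work goes in short steps, Python scripts to look and compute and a tool call to move; the robot and the scene stay as the last step left them, time stands still between calls to the robot, and variables do not carry over. Pictures are saved under pics/ and viewed, about 8 in all and at most 12, crops included, and the job is handed in when it is done.

Besides the shell and the picture viewer there is one more tool, called after "Request:" by a JSON object that holds its "method" and its "body", one argument or row to a line. step_arm: Moves the arm, as the interface text tells. Its arguments: {"type":"object","properties":{"moves":{"type":"array"},"squeeze":{"type":"number"}},"required":["moves"]}

```bash
mkdir -p pics; cat > h.py <<'E'
from cell import *
import numpy as np, cv2
def save(im,n): cv2.imwrite('pics/'+n, im[...,::-1])
def ray(p,u,v,fish=False):
    f=192/np.tan(np.radians(p['fovy'])/2); x=(u-p['cx']);y=(v-p['cy'])
    if fish:
        r=np.hypot(x,y);t=r/f; d=np.array([x/r*np.sin(t),y/r*np.sin(t),np.cos(t)]) if r>0 else np.array([0,0,1.])
    else: d=np.array([x/f,y/f,1])
    T=np.array(p['camera_from_world']);R=T[:3,:3]
    d=R.T@d; return -R.T@T[:3,3], d/np.linalg.norm(d)
def atz(o,d,z): return o+d*(z-o[2])/d[2]
def tri(rs):
    A=sum(np.eye(3)-np.outer(d,d) for o,d in rs);b=sum((np.eye(3)-np.outer(d,d))@o for o,d in rs)
    return np.linalg.solve(A,b)
def proj(p,X,fish=False):
    f=192/np.tan(np.radians(p['fovy'])/2);T=np.array(p['camera_from_world']);c=T[:3,:3]@X+T[:3,3]
    if fish:
        s=np.hypot(c[0],c[1]);t=np.arctan2(s,c[2]);return p['cx']+f*t*c[0]/s,p['cy']+f*t*c[1]/s
    return p['cx']+f*c[0]/c[2],p['cy']+f*c[1]/c[2]
E
python3 - <<'E'
from h import *
s=sense();print(s['position'],s['ee_rot'],s['finger_gap'],s['time_s'])
a=capture('top');b=capture('scene');
save(cv2.resize(a,(800,600),interpolation=2),'top.png');save(cv2.resize(b,(800,600),interpolation=2),'scene.png')
np.save('top.npy',a);np.save('scene.npy',b)
for n in('top','scene','wrist'):
  p=camera_params(n);print(n,p['fovy'],p['cx'],p['cy'],np.round(p['camera_from_world'],3).tolist())
E
```

```text
[ 0.26193262 -0.56689069  0.24390878] [[ 4.19388029e-01 -6.27320830e-04  9.07806856e-01]
 [-9.07805784e-01  1.39521844e-03  4.19388498e-01]
 [-1.52968001e-03 -9.99998830e-01  1.56524340e-05]] 0.0879347483173034 0.0
top 46.423496576593784 262.2453009737377 190.8950908960493 [[-0.018, -1.0, -0.012, 0.01], [-0.994, 0.02, -0.105, 0.513], [0.105, 0.01, -0.994, 1.418], [0.0, 0.0, 0.0, 1.0]]
scene 57.735061251663105 252.44053577968097 188.2198444169523 [[-0.47, 0.882, 0.011, 0.252], [0.489, 0.271, -0.829, -0.179], [-0.735, -0.385, -0.559, 1.306], [0.0, 0.0, 0.0, 1.0]]
wrist 65.70646984690485 251.3078928464219 190.02974032338184 [[0.418, -0.908, -0.003, -0.624], [-0.873, -0.403, 0.275, -0.033], [-0.251, -0.112, -0.962, 0.391], [0.0, 0.0, 0.0, 1.0]]
```

View pics/top.png

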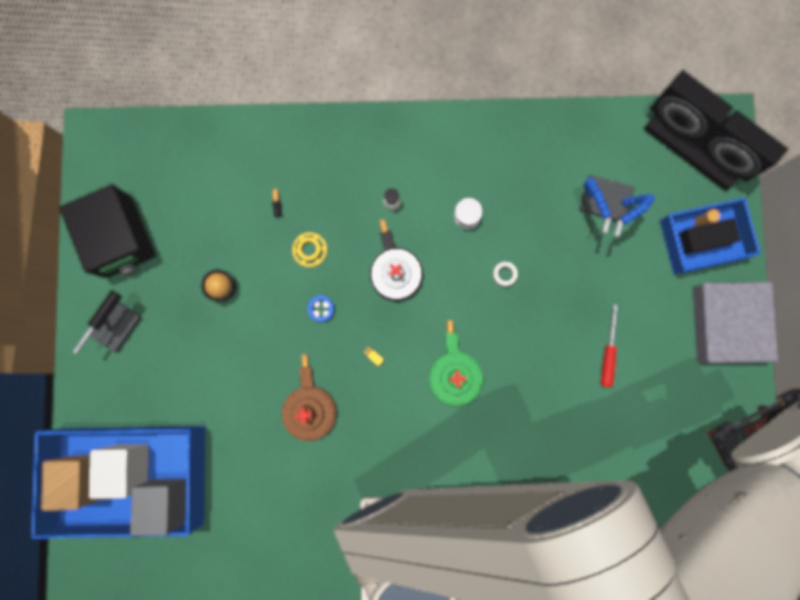

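View pics/scene.png

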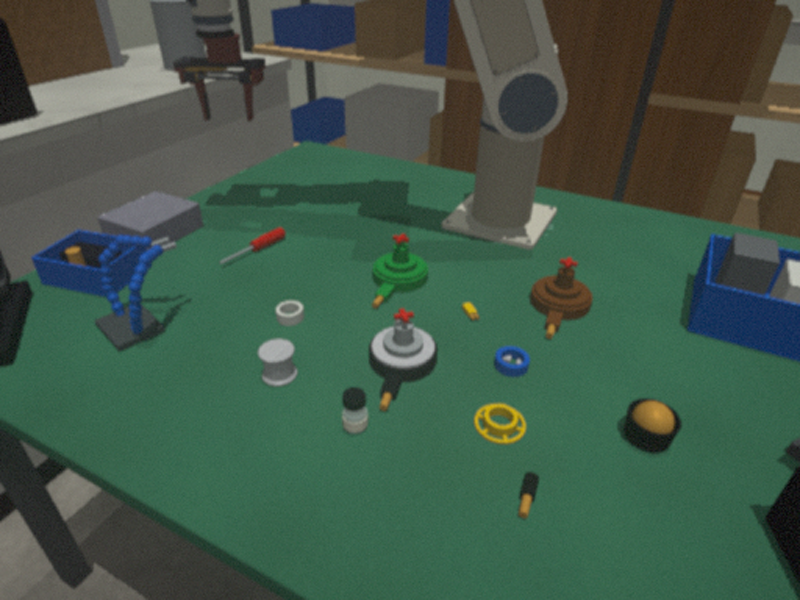

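Top picture: three bases, at (396,273) black with an aluminium top, (308,412) brown and (456,377) green. The black and aluminium one fits the text. The support is at (309,249), the clamp at (320,309) and the white spacer ring at (505,273); the solid white thing at (468,213) is the spool. I'll confirm these in enlarged crops.

```bash
python3 - <<'E'
from h import *
a=np.load('top.npy');b=np.load('scene.npy')
def crop(im,u,v,h,s=200): return cv2.resize(im[v-h:v+h,u-h:u+h],(s,s),interpolation=cv2.INTER_CUBIC)
# top centers in native px
T=[(253,174),(198,159),(323,175),(205,197)];S=[(258,220),(320,270),(185,200),(328,231)]
r1=np.hstack([crop(a,u,v,25) for u,v in T]);r2=np.hstack([crop(b,u,v,25) for u,v in S])
save(np.vstack([r1,r2]),'crops.png')
# colour centroids
for n,im in(('top',a),('scene',b)):
  h=cv2.cvtColor(im,cv2.COLOR_RGB2HSV)
  for nm,cs,lo,hi in(('yel',T[1] if n=='top' else S[1],(18,120,90),(35,255,255)),('blu',T[3] if n=='top' else S[3],(100,120,60),(125,255,255)),('wht',T[2] if n=='top' else S[2],(0,0,120),(180,60,255)),('red',T[0] if n=='top' else S[0],(0,130,100),(10,255,255))):
    m=cv2.inRange(h,lo,hi);u,v=cs;w=np.zeros_like(m);w[v-25:v+25,u-25:u+25]=m[v-25:v+25,u-25:u+25]
    q=np.argwhere(w);y0,x0=q.min(0);y1,x1=q.max(0);print(n,nm,len(q),'mean',q.mean(0)[::-1].round(1),'bbox',x0,x1,y0,y1)
E
```

```text
top yel 295 mean [197.6 159.2] bbox 187 208 149 170
top blu 129 mean [204.9 197.1] bbox 197 213 189 205
top wht 197 mean [323.  174.9] bbox 315 331 167 183
top red 17 mean [252.9 172.5] bbox 251 255 171 174
scene yel 572 mean [319.6 270.6] bbox 303 336 258 283
scene blu 302 mean [327.2 230.7] bbox 317 338 221 240
scene wht 296 mean [180.4 210.4] bbox 165 194 192 224
scene red 55 mean [258.  201.3] bbox 252 264 198 205
```

View pics/crops.png

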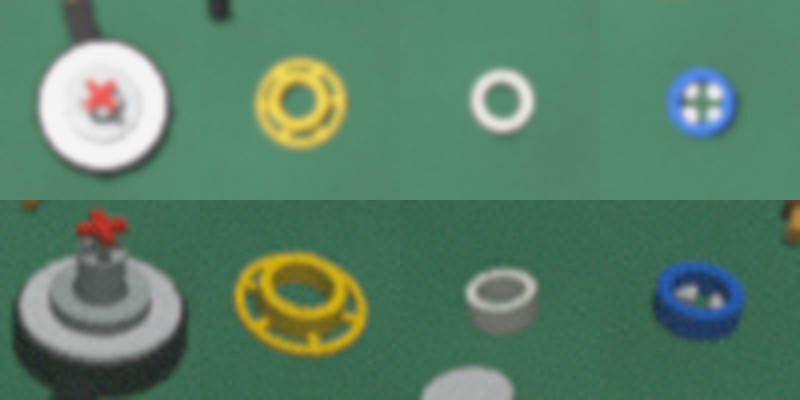

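The crops confirm the four parts. The black base has an aluminium top and a red cross; the support is yellow and spoked, the spacer is a white tube and the clamp is the blue ring with a cross opening. Now I'll triangulate.

```bash
python3 - <<'E'
from h import *
pt,ps=camera_params('top'),camera_params('scene')
for n,t,s,z in(('support',(197.4,158.8),(319.4,262.9),.018),('spacer',(322.8,174.8),(184.8,196),.022),('clamp',(204.9,197.1),(327.4,226.9),.020),('head',(252.9,172.6),(258,201.3),.09)):
  r=[ray(pt,*t),ray(ps,*s)];print(n,tri(r).round(4),[atz(*q,z).round(4) for q in r])
s=sense();p=camera_params('wrist');T=np.array(p['camera_from_world']);c=-T[:3,:3].T@T[:3,3]
print('cam in tool',s['ee_rot'].T@(c-s['position']),'axis',s['ee_rot'].T@T[2,:3],s['time_s'])
E
```

```text
support [0.6225 0.2097 0.0245] [array([0.6237, 0.2106, 0.018 ]), array([0.616 , 0.2084, 0.018 ])]
spacer [ 0.5615 -0.1972  0.0252] [array([ 0.562 , -0.1975,  0.022 ]), array([ 0.5581, -0.2002,  0.022 ])]
clamp [0.4965 0.1865 0.023 ] [array([0.4969, 0.1863, 0.02  ]), array([0.4925, 0.1863, 0.02  ])]
head [0.5637 0.0278 0.088 ] [array([0.5637, 0.0272, 0.09  ]), array([0.566 , 0.0296, 0.09  ])]
cam in tool [ 0.00020951 -0.13889236  0.0744192 ] axis [-0.00231082  0.96155045 -0.27461864] 0.1
```

Triangulated heights agree with the text to within about 6 mm. First I turn the jaws along world x, then travel to the support.

Request:
{"method": "step_arm", "body": {
  "moves": [
    [[0, -0.12, 0, 0, 0, 0, 0], [0, -0.12, 0, 0, 0, 0, 0], [0, -0.12, 0, 0, 0, 0, 0], [0, -0.12, 0, 0, 0, 0, 0], [0, -0.12, 0, 0, 0, 0, 0], [0, -0.12, 0, 0, 0, 0, 0], [0, -0.12, 0, 0, 0, 0, 0], [0, -0.12, 0, 0, 0, 0, 0]]
  ]
}}

```text
time_s: 0.77
position: [0.262, -0.5671, 0.2442]
ee_rot: [[0.985, -0.0, 0.171], [-0.171, 0.001, 0.985], [-0.001, -1.0, 0.001]]
contact_force: [-0.0, -0.3, 0.1]
finger_gap: 0.0877
```

Request:
{"method": "step_arm", "body": {
  "moves": [
    [[0, -0.09, 0, 0, 0, 0, 0], [0, -0.088, 0, 0, 0, 0, 0], [0, 0, 0, 16, 0, 35, 0], [0, 0, 0, 16, 0, 35, 0], [0, 0, 0, 16, 0, 35, 0], [0, 0, 0, 16, 0, 35, 0], [0, 0, 0, 16, 0, 35, 0], [0, 0, 0, 16, 0, 35, 0]]
  ]
}}

```text
time_s: 1.43
position: [0.3583, -0.3555, 0.2444]
ee_rot: [[1.0, -0.0, 0.0], [-0.0, 0.0, 1.0], [-0.0, -1.0, 0.0]]
contact_force: [1.3, 0.7, 0.6]
finger_gap: 0.088
```

Request:
{"method": "step_arm", "body": {
  "moves": [
    [[0, 0, 0, 16, 0, 35, 0], [0, 0, 0, 16, 0, 35, 0], [0, 0, 0, 16, 0, 35, 0], [0, 0, 0, 16, 0, 35, 0], [0, 0, 0, 16, 0, 35, 0], [0, 0, 0, 16, 0, 35, 0], [0, 0, 0, 16, 0, 35, 0], [0, 0, 0, 16, 0, 35, 0]]
  ]
}}

```text
time_s: 2.1
position: [0.4864, -0.0754, 0.2446]
ee_rot: [[1.0, -0.0, -0.0], [0.0, -0.0, 1.0], [-0.0, -1.0, -0.0]]
contact_force: [-0.5, -0.4, 0.1]
finger_gap: 0.0877
```

Request:
{"method": "step_arm", "body": {
  "moves": [
    [[0, 0, 0, 20, 8, 26, 0], [0, 0, 0, 20, 8, 26, 0], [0, 0, 0, 19, 9, 26, 0], [0, 0, 0, 19, 10, 26, 0], [0, 0, 0, 0, 10, 0, 0], [0, 0, 0, 0, 0, 0, 0]]
  ]
}}

```text
time_s: 2.6
position: [0.5632, 0.0278, 0.1973]
ee_rot: [[1.0, -0.004, -0.003], [0.003, -0.0, 1.0], [-0.004, -1.0, -0.0]]
contact_force: [0.1, -0.6, 0.0]
finger_gap: 0.0877
```

```bash
cat >> h.py <<'E'
import pickle
def wl(n):
    s=sense();p=camera_params('wrist');im=capture('wrist');pickle.dump((s,p,im),open(n+'.pkl','wb'));return s,p,im
E
python3 - <<'E'
from h import *
s,p,im=wl('w1');print(s['position'],s['contact_force']);save(cv2.resize(im,(800,600),interpolation=2),'w1.png')
print(proj(p,np.array([.5637,.0278,.09]),1))
E
```

```text
[0.56323703 0.02780516 0.19730708] [ 0.12007001 -0.5655859   0.01877268]
(np.float64(253.40688003848655), np.float64(195.3734710589512))
```

View pics/w1.png

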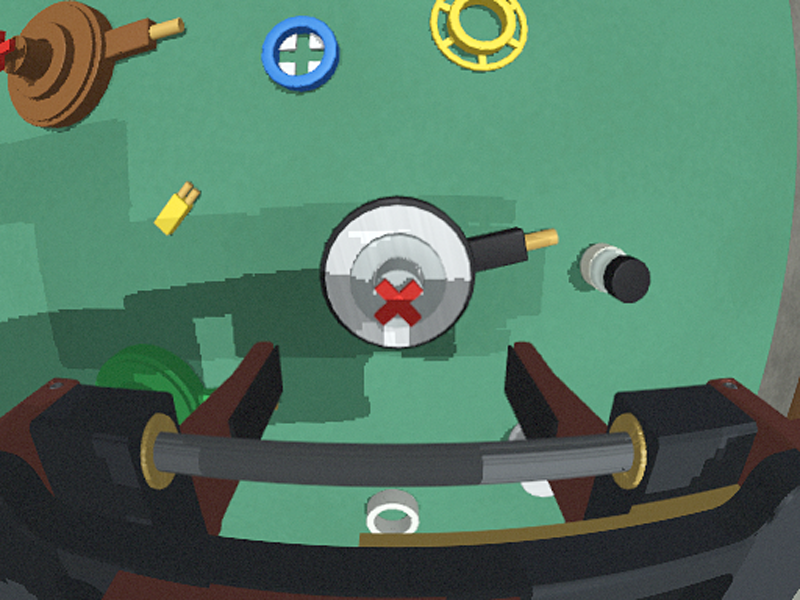

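Request:
{"method": "step_arm", "body": {
  "moves": [
    [[0, 0, 0, 10, 0, 31, 0], [0, 0, 0, 10, 0, 30, 0], [0, 0, 0, 10, 0, 30, 0], [0, 0, 0, 10, 0, 30, 0], [0, 0, 0, 10, 20, 30, 0], [0, 0, 0, 9, 20, 30, 0], [0, 0, 0, 0, 20, 0, 0], [0, 0, 0, 0, 0, 0, 0]]
  ]
}}

```text
time_s: 3.32
position: [0.6208, 0.207, 0.1364]
ee_rot: [[1.0, -0.006, -0.001], [0.001, -0.002, 1.0], [-0.006, -1.0, -0.002]]
contact_force: [-0.4, -0.4, -0.1]
finger_gap: 0.0879
```

```bash
python3 - <<'E'
from h import *
s,p,im=wl('w2');print(s['position'],s['contact_force'])
h=cv2.cvtColor(im,cv2.COLOR_RGB2HSV);m=cv2.inRange(h,(18,110,70),(35,255,255));q=np.argwhere(m);print(len(q),q.mean(0)[::-1])
print(proj(p,np.array([.6225,.2097,.018]),1))
save(cv2.resize(im,(800,600),interpolation=2),'w2.png')
E
```

```text
[0.62079778 0.20701194 0.13637689] [-0.42358891 -0.44317034 -0.12298438]
7120 [283.10983146 242.25477528]
(np.float64(254.98245984270852), np.float64(188.6985393566456))
```

View pics/w2.png

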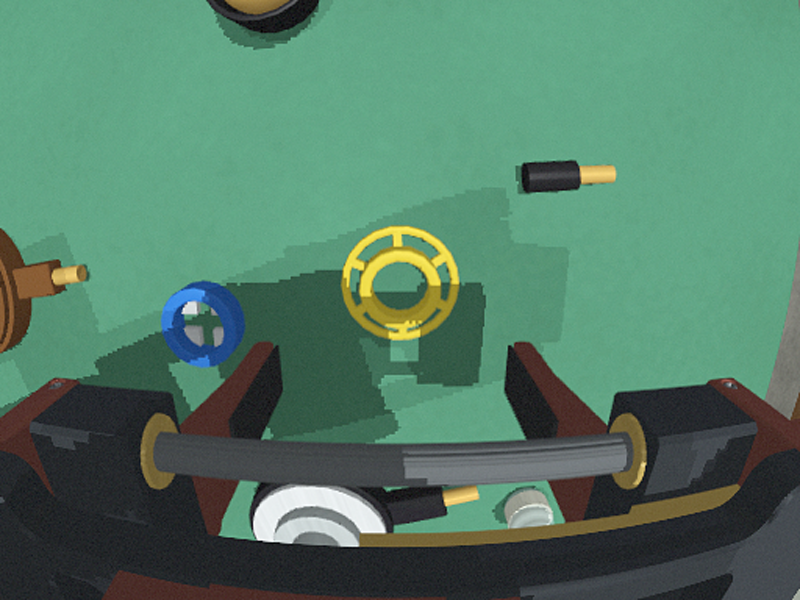

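w1: red cross head at view (398,301), bars on the diagonals. w2: support disc about x 342–459, y 226–341, centred near (400,283), with the blue clamp at (203,323). Next I fit the disc circle and the cross.

```bash
cat >> h.py <<'E'
from scipy.optimize import least_squares, minimize
def comp(m,u,v):
    n,l,st,c=cv2.connectedComponentsWithStats(m); 
    k=min((i for i in range(1,n) if st[i,4]>25),key=lambda i:np.hypot(*(c[i]-[u,v]))); return (l==k)
def circ(p,m,z,r):
    q=np.argwhere(m)[:,::-1].astype(np.int32);hl=cv2.convexHull(q)[:,0]
    P=np.array([atz(*ray(p,u,v,1),z)[:2] for u,v in hl])
    f=least_squares(lambda x:np.hypot(*(P-x[:2]).T)-x[2],[*P.mean(0),r],loss='soft_l1',f_scale=.001);return f.x
def crossfit(p,m,x0,z1=.09,z0=.084):
    K=8
    def rend(x):
        I=np.zeros((384*K//2,512*K//2),np.uint8) # 4x
        for b in(0,np.pi/2):
            c,s=np.cos(x[2]+b),np.sin(x[2]+b);R=np.array([[c,-s],[s,c]])
            for zz in((z0,z1),):
                pts=[proj(p,np.array([*(x[:2]+R@np.array([i,j])),z]),1) for i in(-.015,.015) for j in(-.004,.004) for z in zz]
                hl=cv2.convexHull((np.array(pts)*4+1.5).round().astype(np.int32));cv2.fillConvexPoly(I,hl,255)
        return cv2.resize(I,(512,384),interpolation=cv2.INTER_AREA)/255.
    mm=m.astype(float)
    g=lambda y:np.abs(rend([y[0]/1e3,y[1]/1e3,y[2]/20])-mm).sum()
    best=None
    for t in np.radians(np.arange(0,90,15)):
        y=np.array([x0[0]*1e3,x0[1]*1e3,t*20])
        o=minimize(g,y,method='Nelder-Mead',options=dict(initial_simplex=[y,y+[3,0,0],y+[0,3,0],y+[0,0,3]]))
        if best is None or o.fun<best.fun: best=o
    return best.x[0]/1e3,best.x[1]/1e3,np.degrees(best.x[2]/20)%90,best.fun
def red(im): h=cv2.cvtColor(im,cv2.COLOR_RGB2HSV);return cv2.inRange(h,(0,150,90),(6,255,255))|cv2.inRange(h,(174,150,90),(180,255,255))
E
python3 - <<'E'
from h import *
s,p,im=pickle.load(open('w2.pkl','rb'))
h=cv2.cvtColor(im,cv2.COLOR_RGB2HSV);m=comp(cv2.inRange(h,(20,110,70),(33,255,255)),256,181)
print('support',m.sum(),circ(p,m,.005,.036),circ(p,m,.0025,.036),s['ee_rot'])
s,p,im=pickle.load(open('w1.pkl','rb'))
m=comp(red(im),254,192);print(m.sum());print('head',crossfit(p,m,(.5637,.0278)))
E
```

```text
support 2762 [0.62315763 0.2129034  0.03549671] [0.62317626 0.21226548 0.03582523] [[ 9.99982830e-01 -5.79179837e-03 -8.91528909e-04]
 [ 8.79870996e-04 -2.01506771e-03  9.99997583e-01]
 [-5.79358086e-03 -9.99981197e-01 -2.00993708e-03]]
536
head (np.float64(0.5646881445614963), np.float64(0.028913129069178367), np.float64(42.9290395432638), np.float64(84.30980392156863))
```

Request:
{"method": "step_arm", "body": {
  "moves": [
    [[0, 0, 0, 0, 25, 4, 0], [0, 0, 0, 0, 25, 0, 0], [0, 0, 0, 0, 25, 0, 0], [0, 0, 0, 0, 0, 0, 0], [0, 0, 0, 0, 0, 0, 0]]
  ]
}}

```text
time_s: 3.78
position: [0.6229, 0.21, 0.0654]
ee_rot: [[1.0, -0.001, 0.002], [-0.002, -0.001, 1.0], [-0.001, -1.0, -0.001]]
contact_force: [0.3, -0.0, -0.5]
finger_gap: 0.0878
```

Request:
{"method": "step_arm", "body": {
  "moves": [
    [[0, 0, 0, 0, 18, 2.5, 0], [0, 0, 0, 0, 18, 0, 0], [0, 0, 0, 0, 0, 0, 0.3], [0, 0, 0, 0, 0, 0, 1], [0, 0, 0, 0, 0, 0, 1], [0, 0, 0, 0, 0, 0, 1], [0, 0, 0, 0, 0, 0, 1], [0, 0, 0, 0, 0, 0, 1]]
  ],
  "squeeze": 15
}}

```text
time_s: 4.45
position: [0.6237, 0.2143, 0.0298]
ee_rot: [[1.0, 0.001, -0.0], [0.0, 0.0, 1.0], [0.001, -1.0, 0.0]]
contact_force: [0.2, 0.3, -1.0]
finger_gap: 0.0515
```

Request:
{"method": "step_arm", "body": {
  "moves": [
    [[0, 0, 0, 0, 0, 0, 1], [0, 0, 0, 0, 0, 0, 1], [0, 0, 0, 0, -20, 0, 1], [0, 0, 0, 0, -30, 0, 1], [0, 0, 0, 0, -40, 0, 1], [0, 0, 0, 0, -40, 0, 1], [0, 0, 0, 0, 0, 0, 1], [0, 0, 0, 0, 0, 0, 1]]
  ]
}}

```text
time_s: 5.12
position: [0.6247, 0.2147, 0.1615]
ee_rot: [[1.0, 0.005, -0.0], [0.0, 0.002, 1.0], [0.005, -1.0, 0.002]]
contact_force: [-0.5, -0.1, -1.6]
finger_gap: 0.0468
```

```bash
python3 - <<'E'
from h import *
s,p,im=wl('w3');print(s['position'],s['contact_force'],s['finger_gap'],s['ee_rot'].round(3).tolist())
save(cv2.resize(im,(800,600),interpolation=2),'w3.png')
E
```

```text
[0.62470536 0.21471978 0.16153465] [-0.47333104 -0.07764112 -1.60133864] 0.046766152062666995 [[1.0, 0.005, -0.0], [0.0, 0.002, 1.0], [0.005, -1.0, 0.002]]
```

View pics/w3.png

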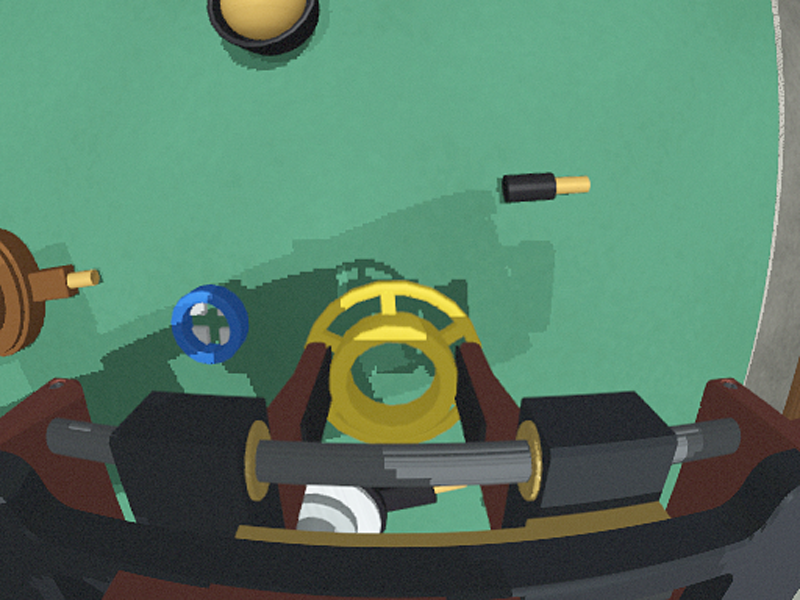

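The support is held level between the pads, hub centre about (393,375), disc's far arc topping at (390,281). I fit its place in the hand from that arc.

```bash
python3 - <<'E'
from h import *
s,p,im=pickle.load(open('w3.pkl','rb'));t=s['position']
h=cv2.cvtColor(im,cv2.COLOR_RGB2HSV);m=comp(cv2.inRange(h,(20,110,50),(33,255,255)),251,215)
hl=cv2.convexHull(np.argwhere(m)[:,::-1].astype(np.int32))[:,0];hl=hl[hl[:,1]<208];print(hl.tolist())
for dz in(.0298-.005,.0298-.0025):
  P=np.array([atz(*ray(p,u,v,1),t[2]-dz)[:2] for u,v in hl])
  f=least_squares(lambda x:np.hypot(*(P-x).T)-.036,P.mean(0)-[0,.02]);print('support-TCP world',f.x-t[:2],np.abs(f.fun).max())
E
```

```text
[[201, 206], [203, 203], [209, 196], [212, 193], [224, 185], [226, 184], [239, 180], [249, 179], [260, 179], [267, 181], [276, 184], [280, 186], [285, 189], [291, 193], [298, 201], [300, 204]]
support-TCP world [-0.00067519 -0.00142896] 0.0005002785424892339
support-TCP world [-0.00068811 -0.00193109] 0.00036215384813251955
```

Request:
{"method": "step_arm", "body": {
  "moves": [
    [[0, 0, 0, -10, 0, -31, 1], [0, 0, 0, -10, 0, -31, 1], [0, 0, 0, -10, 0, -31, 1], [0, 0, 0, -10, 0, -31, 1], [0, 0, 0, -10, 0, -30, 1], [0, 0, 0, -10, 0, -30, 1], [0, 0, 0, 0, 0, 0, 1], [0, 0, 0, 0, 0, 0, 1]]
  ]
}}

```text
time_s: 5.83
position: [0.5615, 0.0289, 0.1569]
ee_rot: [[1.0, -0.004, 0.003], [-0.003, 0.0, 1.0], [-0.004, -1.0, -0.0]]
contact_force: [-0.3, -0.6, -0.4]
finger_gap: 0.0468
```

```bash
python3 - <<'E'
from h import *
s,p,im=wl('w4');t=s['position'];print(t,s['contact_force'],s['finger_gap'],s['ee_rot'].round(3).tolist())
save(cv2.resize(im[150:350,100:400],(750,500),interpolation=2),'w4.png')
m=comp(red(im),*proj(p,np.array([.5647,.0289,.09]),1));print(m.sum())
E
```

```text
[0.56151113 0.02885031 0.1568799 ] [-0.27651013 -0.60954493 -0.38801265] 0.046801846837822514 [[1.0, -0.004, 0.003], [-0.003, 0.0, 1.0], [-0.004, -1.0, -0.0]]
48
```

View pics/w4.png

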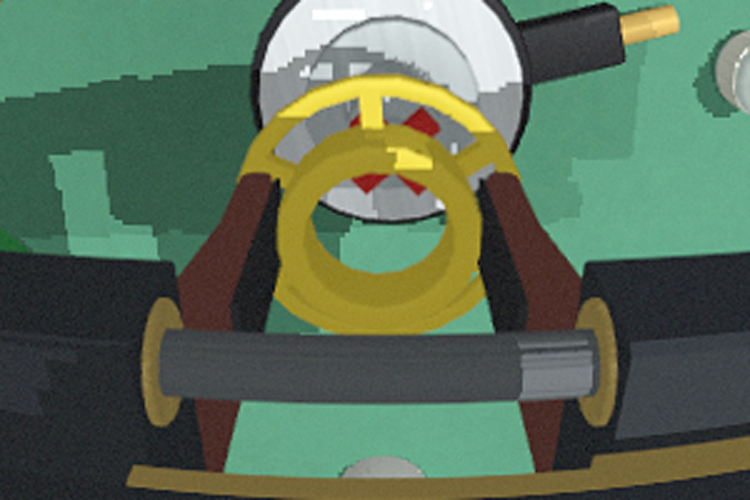

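The cross head shows at view x≈396, just right of the hub centre (≈380), in line with the TCP still lagging 3 mm in x. I'll descend to just above the head and correct there.

Request:
{"method": "step_arm", "body": {
  "moves": [
    [[0, 0, 0, 0, 8, 0, 1], [0, 0, 0, 0, 8, 1, 1], [0, 0, 0, 0, 8, 0, 1], [0, 0, 0, 0, 0, 0, 1], [0, 0, 0, 0, 0, 0, 1]]
  ]
}}

```text
time_s: 6.3
position: [0.5626, 0.0318, 0.1335]
ee_rot: [[1.0, -0.002, -0.001], [0.001, -0.0, 1.0], [-0.002, -1.0, -0.0]]
contact_force: [0.2, -0.9, -0.2]
finger_gap: 0.0465
```

Request:
{"method": "step_arm", "body": {
  "moves": [
    [[0, 0, 0, 2, 0, -1, 1], [0, 0, 0, 0, 0, 0, 1], [0, 0, 0, 0, 0, 0, 1], [0, 0, 0, 0, 0, 0, 1]]
  ]
}}

```text
time_s: 6.63
position: [0.5654, 0.0301, 0.135]
ee_rot: [[1.0, 0.001, 0.0], [-0.0, 0.0, 1.0], [0.001, -1.0, 0.0]]
contact_force: [-0.1, 0.1, 0.2]
finger_gap: 0.0467
```

```bash
python3 - <<'E'
from h import *
s,p,im=wl('w5');t=s['position'];print(t,s['contact_force'],s['finger_gap'],s['ee_rot'].round(3).tolist())
m=red(im);q=np.argwhere(m[100:300,150:350]);print(len(q))
I=im.copy()
# expected outline of the head at .09 centre and of the support hole lower edge
for c,r,z,col in((np.array([.565,.029]),.015,.09,(0,0,255)),(t[:2]+[-.0007,-.0016],.024,t[2]-.0118,(0,255,255))):
  for a in np.linspace(0,6.28,40):
    u,v=proj(p,np.array([*(c+r*np.array([np.cos(a),np.sin(a)])),z]),1);cv2.circle(I,(round(u),round(v)),0,col,-1)
save(cv2.resize(I[150:350,130:390],(780,600),interpolation=2),'w5.png')
E
```

```text
[0.56541352 0.03013384 0.13501968] [-0.09598962  0.13396206  0.20632978] 0.04672671088322245 [[1.0, 0.001, 0.0], [-0.0, 0.0, 1.0], [0.001, -1.0, 0.0]]
508
```

View pics/w5.png

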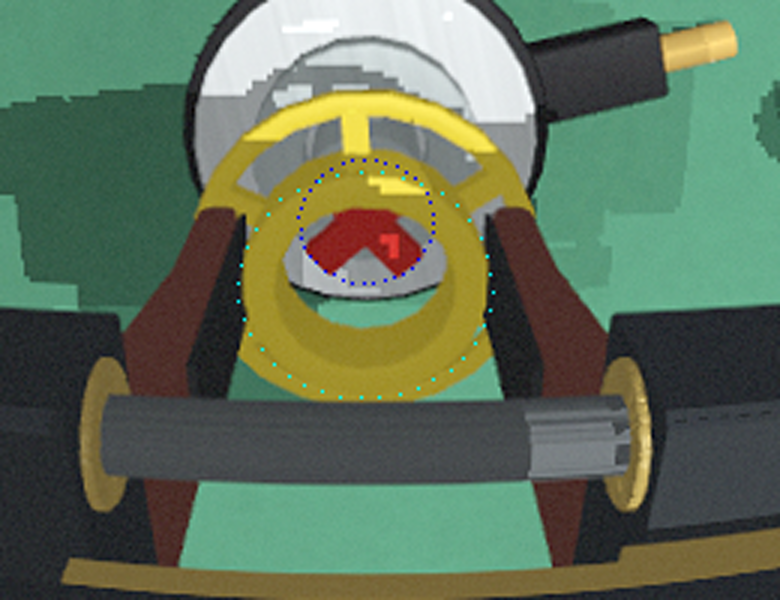

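Picture 8: head and hub agree with the predicted outlines (centres 365 and 366). Lowering.

Request:
{"method": "step_arm", "body": {
  "moves": [
    [[0, 0, 0, 0, 5, 0, 1], [0, 0, 0, 0, 6, 0, 1], [0, 0, 0, 0, 6, 0, 1], [0, 0, 0, 0, 6, 0, 1], [0, 0, 0, 0, 6, 0, 1], [0, 0, 0, 0, 0, 0, 1]]
  ]
}}

```text
time_s: 7.18
position: [0.5642, 0.0301, 0.104]
ee_rot: [[1.0, -0.003, 0.0], [-0.0, -0.0, 1.0], [-0.003, -1.0, -0.0]]
contact_force: [0.2, -0.6, -0.7]
finger_gap: 0.0468
```

Request:
{"method": "step_arm", "body": {
  "moves": [
    [[0, 0, 0, 0, 6, 0, 1], [0, 0, 0, 0, 6, 0, 1], [0, 0, 0, 0, 6, 0, 1], [0, 0, 0, 0, 6, 0, 1], [0, 0, 0, 0, 0, 0, 1], [0, 0, 0, 0, 0, 0, 1]]
  ]
}}

```text
time_s: 7.68
position: [0.5648, 0.0301, 0.0812]
ee_rot: [[1.0, -0.001, -0.0], [0.0, -0.0, 1.0], [-0.001, -1.0, -0.0]]
contact_force: [-0.5, -0.1, -1.1]
finger_gap: 0.0467
```

Request:
{"method": "step_arm", "body": {
  "moves": [
    [[0, 0, 0, 0, 4, 0, 1], [0, 0, 0, 0, 3, 0, 1], [0, 0, 0, 0, 3, 0, 1], [0, 0, 0, 0, 0, 0, 1], [0, 0, 0, 0, 0, 0, 1]]
  ]
}}

```text
time_s: 8.1
position: [0.5652, 0.0302, 0.0716]
ee_rot: [[1.0, -0.0, -0.0], [0.0, -0.0, 1.0], [-0.0, -1.0, -0.0]]
contact_force: [0.8, 0.3, -0.6]
finger_gap: 0.0468
```

Request:
{"method": "step_arm", "body": {
  "moves": [
    [[0, 0, 0, 0, 0, 0, 0.3], [0, 0, 0, 0, 0, 0, 0.3], [0, 0, 0, 0, 0, 0, 0], [0, 0, 0, 0, 0, 0, 0], [0, 0, 0, 0, -20, 0, 0], [0, 0, 0, 0, -35, 0, 0], [0, 0, 0, 0, -35, 0, 0], [0, 0, 0, 0, -25, -20, 0]]
  ]
}}

```text
time_s: 8.77
position: [0.5658, 0.0119, 0.1893]
ee_rot: [[1.0, 0.002, -0.002], [0.002, 0.001, 1.0], [0.002, -1.0, 0.001]]
contact_force: [0.5, -0.4, 0.4]
finger_gap: 0.0876
```

Request:
{"method": "step_arm", "body": {
  "moves": [
    [[0, 0, 0, -1, 0, -30, 0], [0, 0, 0, -1, 0, -30, 0], [0, 0, 0, -1, 0, -30, 0], [0, 0, 0, -1, 0, -30, 0], [0, 0, 0, 0, 15, -30, 0], [0, 0, 0, 0, 15, -30, 0], [0, 0, 0, 0, 15, -29, 0], [0, 0, 0, 0, 0, 0, 0]]
  ]
}}

```text
time_s: 9.43
position: [0.5598, -0.2027, 0.1393]
ee_rot: [[1.0, -0.002, 0.003], [-0.003, -0.0, 1.0], [-0.002, -1.0, -0.0]]
contact_force: [-1.0, -0.3, 0.2]
finger_gap: 0.0879
```

Request:
{"method": "step_arm", "body": {
  "moves": [
    [[0, 0, 0, 0, 0, 0, 0], [0, 0, 0, 0, 0, 0, 0]]
  ]
}}

```text
time_s: 9.6
position: [0.5611, -0.1985, 0.1418]
ee_rot: [[1.0, -0.0, 0.001], [-0.001, 0.0, 1.0], [-0.0, -1.0, 0.0]]
contact_force: [0.4, 0.7, 0.2]
finger_gap: 0.0879
```

```bash
python3 - <<'E'
from h import *
s,p,im=wl('w6');t=s['position'];print(t,s['contact_force'],s['ee_rot'].round(3).tolist())
u,v=proj(p,np.array([.5615,-.1975,.022]),1);print(u,v)
h=cv2.cvtColor(im,cv2.COLOR_RGB2HSV);m0=cv2.inRange(h,(0,0,60),(180,70,255));m=comp(m0,u,v);q=np.argwhere(m)
print(m.sum(),q.min(0),q.max(0),circ(p,m,.022,.024),circ(p,m,.011,.024))
I=im.copy();I[m]=(255,0,255);save(np.vstack([cv2.resize(x[100:300,100:400],(450,300)) for x in(im,I)]),'w6.png')
E
```

```text
[ 0.56106037 -0.1984894   0.14179306] [0.40271096 0.7158946  0.18569029] [[1.0, -0.0, 0.001], [-0.001, 0.0, 1.0], [-0.0, -1.0, 0.0]]
252.85819248102217 190.36306576246324
1530 [161 227] [215 279] [ 0.56144857 -0.19634363  0.02463614] [ 0.56147924 -0.19942183  0.02568331]
```

View pics/w6.png

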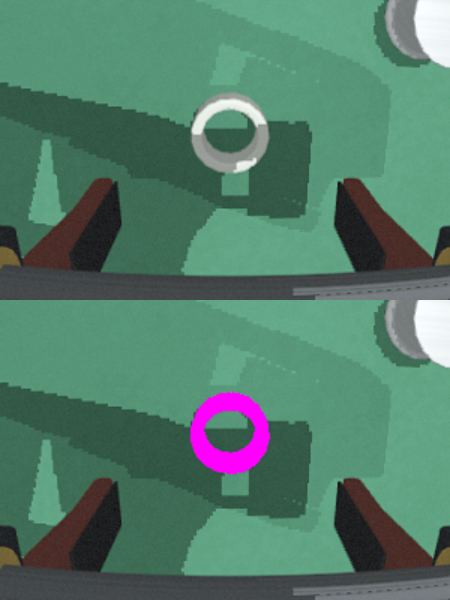

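Picture 9: spacer ring at (230,133), mask clean. Its y is about −0.197 after allowing for the visible wall. Grasping.

Request:
{"method": "step_arm", "body": {
  "moves": [
    [[0, 0, 0, 0, 25, 1, 0], [0, 0, 0, 0, 30, 0, 0], [0, 0, 0, 0, 30, 0, 0], [0, 0, 0, 0, 15, 0, 0], [0, 0, 0, 0, 12, 0, 0], [0, 0, 0, 0, 0, 0, 0], [0, 0, 0, 0, 0, 0, 0]]
  ]
}}

```text
time_s: 10.23
position: [0.5616, -0.1972, 0.0301]
ee_rot: [[1.0, 0.0, -0.001], [0.001, 0.0, 1.0], [0.0, -1.0, 0.0]]
contact_force: [0.2, -0.8, 0.2]
finger_gap: 0.0879
```

Request:
{"method": "step_arm", "body": {
  "moves": [
    [[0, 0, 0, 0, 0, 0, 0.3], [0, 0, 0, 0, 0, 0, 1], [0, 0, 0, 0, 0, 0, 1], [0, 0, 0, 0, 0, 0, 1], [0, 0, 0, 0, 0, 0, 1], [0, 0, 0, 0, 0, 0, 1], [0, 0, 0, 0, 0, 0, 1], [0, 0, 0, 0, 0, 0, 1]]
  ]
}}

```text
time_s: 10.9
position: [0.5612, -0.198, 0.0299]
ee_rot: [[1.0, 0.0, 0.0], [-0.0, -0.0, 1.0], [0.0, -1.0, -0.0]]
contact_force: [-0.7, -0.9, 3.4]
finger_gap: 0.0467
```

Request:
{"method": "step_arm", "body": {
  "moves": [
    [[0, 0, 0, 0, -20, 0, 1], [0, 0, 0, 0, -35, 0, 1], [0, 0, 0, 0, -40, 0, 1], [0, 0, 0, 0, -35, 10, 1], [0, 0, 0, 0, 0, 30, 1], [0, 0, 0, 0, 0, 30, 1], [0, 0, 0, 0, 0, 30, 1], [0, 0, 0, 0, 0, 30, 1]]
  ]
}}

```text
time_s: 11.57
position: [0.5608, -0.0668, 0.1599]
ee_rot: [[1.0, 0.0, 0.001], [-0.001, -0.0, 1.0], [0.0, -1.0, -0.0]]
contact_force: [0.9, 0.7, -0.2]
finger_gap: 0.0466
```

Request:
{"method": "step_arm", "body": {
  "moves": [
    [[0, 0, 0, 1, 0, 30, 1], [0, 0, 0, 1, 0, 30, 1], [0, 0, 0, 1, 0, 24, 1], [0, 0, 0, 0, 0, 13, 1], [0, 0, 0, 0, 0, 0, 1], [0, 0, 0, 0, 0, 0, 1], [0, 0, 0, 0, 0, 0, 1]]
  ]
}}

```text
time_s: 12.15
position: [0.5641, 0.0282, 0.1596]
ee_rot: [[1.0, -0.0, 0.0], [-0.0, -0.0, 1.0], [-0.0, -1.0, -0.0]]
contact_force: [-0.1, 0.1, -0.2]
finger_gap: 0.047
```

```bash
python3 - <<'E'
from h import *
s,p,im=wl('w7');t=s['position'];print(t,s['contact_force'],s['finger_gap'])
I=im.copy()
for off,col in((np.array([0,.0005]),(0,0,255)),(np.array([0,-.0015]),(255,0,255))):
  c=t[:2]+off
  for dz in(.0079,.0299):
   for a in np.linspace(0,6.28,60):
    u,v=proj(p,np.array([*(c+.024*np.array([np.cos(a),np.sin(a)])),t[2]-dz]),1);I[round(v),round(u)]=col
for a in np.linspace(0,6.28,60):   # expected support outline on the seat
    u,v=proj(p,np.array([*(np.array([.565,.029])+.024*np.array([np.cos(a),np.sin(a)])),.060]),1);I[round(v),round(u)]=(0,255,0)
save(cv2.resize(I[120:320,130:390],(780,600),interpolation=0),'w7.png')
E
```

```text
[0.56408819 0.02821031 0.15957138] [-0.08034815  0.12288414 -0.23195945] 0.04703594012737573
```

View pics/w7.png

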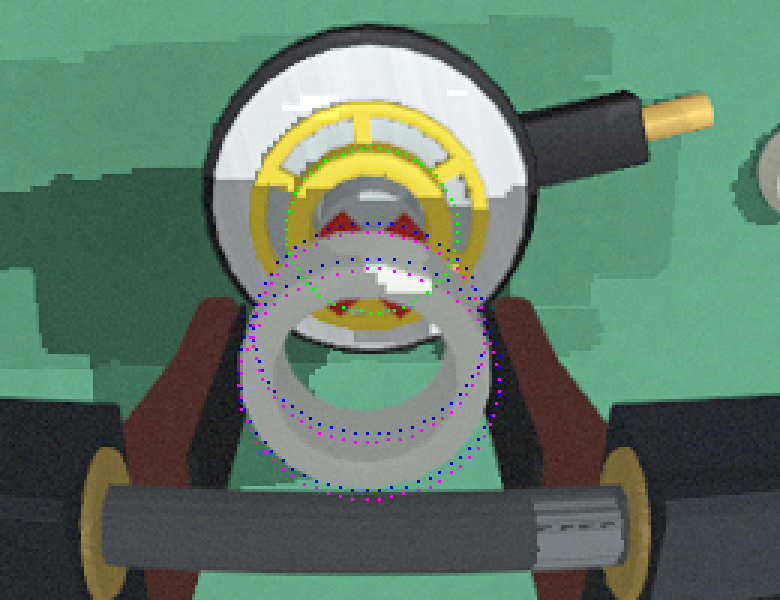

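Picture 10: support sits on the seat concentric with the expected circle (hub ≈370, prediction 372). The held spacer outline is (240–490, 232–490), and its upper edge doesn't match the prediction, so it may be tilted or shifted. I'll measure it over plain green.

Request:
{"method": "step_arm", "body": {
  "moves": [
    [[0, 0, 0, 0, 0, -35, 1], [0, 0, 0, 0, 0, -35, 1], [0, 0, 0, 0, 0, -35, 1], [0, 0, 0, 0, 0, -20, 1], [0, 0, 0, 0, 0, 0, 1], [0, 0, 0, 0, 0, 0, 1], [0, 0, 0, 0, 0, 0, 1]]
  ]
}}

```text
time_s: 12.78
position: [0.5638, -0.0962, 0.1596]
ee_rot: [[1.0, -0.0, 0.001], [-0.001, 0.0, 1.0], [-0.0, -1.0, 0.0]]
contact_force: [0.5, -0.6, -0.6]
finger_gap: 0.0467
```

```bash
cat >> h.py <<'E'
def tubefit(p,m,t,R,r,h,dz0,vmax=999,umin=0,umax=999):
    """fit x,y,z,pitch,roll of a held tube: silhouette of outer minus nothing (hull), compared in window"""
    th=np.linspace(0,2*np.pi,48,endpoint=False);C=np.c_[np.cos(th),np.sin(th)]
    from scipy.spatial.transform import Rotation as Ro
    def rend(x):
        I=np.zeros((1536,2048),np.uint8);Q=Ro.from_euler('xy',[x[3]/20,x[4]/20]).as_matrix();o=np.array(t)+np.array(x[:3])/1e3-[0,0,dz0]
        pr=lambda rr,z:(np.array([proj(p,o+Q@np.array([*(rr*c),z]),1) for c in C])*4+1.5).round().astype(np.int32)
        cv2.fillConvexPoly(I,cv2.convexHull(np.r_[pr(R,0),pr(R,h)]),255)
        A=np.zeros_like(I);B=A.copy();cv2.fillConvexPoly(A,pr(r,0),255);cv2.fillConvexPoly(B,pr(r,h),255);I[(A>0)&(B>0)]=0
        return cv2.resize(I,(512,384),interpolation=cv2.INTER_AREA)/255.
    W=np.zeros((384,512));W[:int(min(vmax,384)),int(umin):int(min(umax,512))]=1
    g=lambda x:(np.abs(rend(x)-m)*W).sum()+.5*(x[3]**2+x[4]**2)+.5*x[2]**2
    y=np.zeros(5);o=None
    for k in range(3):
        o=minimize(g,y,method='Nelder-Mead',options=dict(initial_simplex=np.vstack([y,y+np.diag([2,2,2,2,2])*(1 if k<2 else -.5)]),maxiter=250));y=o.x
    return y[:3],np.degrees(y[3:]/20),o.fun,g(np.zeros(5))
E
python3 - <<'E'
from h import *
s,p,im=wl('w8');t=s['position'];print(t,s['ee_rot'].round(3).tolist())
h=cv2.cvtColor(im,cv2.COLOR_RGB2HSV)
m0=cv2.inRange(h,(0,0,85),(180,40,255));np.save('m0.npy',m0)
m=comp(m0,252,235);q=np.argwhere(m);print(m.sum(),q.min(0),q.max(0))
for v in range(q.min(0)[0],q.max(0)[0]+1,6): r=np.flatnonzero(m[v]);print(v,r.min(),r.max(),len(r),end='; ')
print(tubefit(p,m.astype(float),t,.024,.017,.022,.0299))
save(cv2.resize(im[120:320,130:390],(780,600),interpolation=0),'w8.png')
I=im.copy();I[m]=(255,0,255);save(I,'w8m.png')
E
```

```text
[ 0.56382035 -0.09615119  0.15957194] [[1.0, -0.0, 0.001], [-0.001, 0.0, 1.0], [-0.0, -1.0, 0.0]]
4151 [196 210] [282 293]
196 256 256 1; 202 230 272 43; 208 224 280 57; 214 218 284 67; 220 216 288 56; 226 213 290 37; 232 211 291 29; 238 210 292 30; 244 210 293 36; 250 210 292 45; 256 212 290 65; 262 215 288 74; 268 219 283 65; 274 225 276 52; 280 238 265 28; (array([-0.97417316, -2.93298955, -5.33177331]), array([-2.33995952,  0.42707835]), np.float64(204.57820444771235), np.float64(569.4235294117647))
```

```bash
python3 - <<'E'
from h import *
s,p,im=pickle.load(open('w8.pkl','rb'));t=s['position'];h=cv2.cvtColor(im,cv2.COLOR_RGB2HSV)
m=comp(cv2.inRange(h,(0,0,85),(180,40,255)),252,235)
# contours: inner-top-rim and outline vs candidates
import h as H
C=[(a,b,z,pt) for z in(0,-3,-6) for pt in(0,-3,3) for a in(-1,) for b in(-4,-2.5,-1,.5)]
from scipy.spatial.transform import Rotation as Ro
th=np.linspace(0,2*np.pi,48,endpoint=False)
def rend(x,y,z,pt):
    I=np.zeros((1536,2048),np.uint8);Q=Ro.from_euler('x',pt,degrees=True).as_matrix();o=t+np.array([x,y,z])/1e3-[0,0,.0299]
    pr=lambda rr,zz:(np.array([proj(p,o+Q@np.array([rr*np.cos(a),rr*np.sin(a),zz]),1) for a in th])*4+1.5).round().astype(np.int32)
    cv2.fillConvexPoly(I,cv2.convexHull(np.r_[pr(.024,0),pr(.024,.022)]),255)
    A=np.zeros_like(I);B=A.copy();cv2.fillConvexPoly(A,pr(.017,0),255);cv2.fillConvexPoly(B,pr(.017,.022),255);I[(A>0)&(B>0)]=0
    return cv2.resize(I,(512,384),interpolation=cv2.INTER_AREA)/255.
for z in(0,-2,-4,-6,-8):
  for pt in(-4,-2,0,2):
    o=minimize(lambda y:np.abs(rend(y[0],y[1],z,pt)-m).sum(),[-.5,-1.5],method='Nelder-Mead',options=dict(initial_simplex=[[-.5,-1.5],[1,-1.5],[-.5,-4]],maxiter=50));print(z,pt,o.x.round(1),round(o.fun),end=' | ')
  print()
E
```

```text
0 -4 [-0.7 -1.2] 508 | 0 -2 [-0.9 -0.7] 437 | 0 0 [-0.7 -0.3] 459 | 0 2 [-0.9  0.2] 555 | 
-2 -4 [-0.8 -1.8] 357 | -2 -2 [-0.8 -1.7] 299 | -2 0 [-0.8 -1. ] 350 | -2 2 [-0.9 -0.3] 453 | 
-4 -4 [-0.9 -2.4] 252 | -4 -2 [-0.9 -2.3] 223 | -4 0 [-0.8 -1.8] 275 | -4 2 [-0.8 -1.4] 375 | 
-6 -4 [-0.9 -3.4] 221 | -6 -2 [-0.9 -3.2] 205 | -6 0 [-0.8 -2.7] 261 | -6 2 [-0.9 -2.4] 358 | 
-8 -4 [-0.9 -4.6] 296 | -8 -2 [-0.9 -4.1] 291 | -8 0 [-1.1 -3.6] 356 | -8 2 [-0.9 -3.4] 445 |
```

View pics/w8.png

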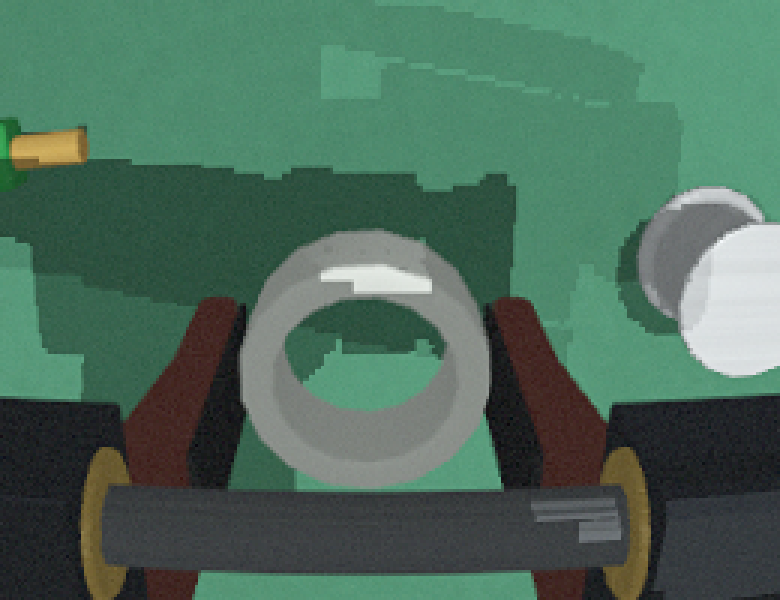

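Picture 11: the spacer is held upright. The mismatch is mainly a camera depth bias of about 4 mm, which cancels near the optical axis. Offset in hand is y ≈ 0 ± 1 mm, within the clearance, so I return and lower while watching force.

Request:
{"method": "step_arm", "body": {
  "moves": [
    [[0, 0, 0, 0.5, 0, 35, 1], [0, 0, 0, 0.5, 0, 35, 1], [0, 0, 0, 0, 0, 35, 1], [0, 0, 0, 0, 0, 20, 1], [0, 0, 0, 0, 10, 0, 1], [0, 0, 0, 0, 10, 0, 1], [0, 0, 0, 0, 0, 0, 1], [0, 0, 0, 0, 0, 0, 1]]
  ]
}}

```text
time_s: 13.5
position: [0.5643, 0.0285, 0.1386]
ee_rot: [[1.0, -0.002, 0.0], [-0.0, -0.0, 1.0], [-0.002, -1.0, -0.0]]
contact_force: [-0.8, -0.3, -0.7]
finger_gap: 0.0467
```

Request:
{"method": "step_arm", "body": {
  "moves": [
    [[0, 0, 0, 0.5, 5, 0.5, 1], [0, 0, 0, 0, 5, 0, 1], [0, 0, 0, 0, 5, 0, 1], [0, 0, 0, 0, 5, 0, 1], [0, 0, 0, 0, 5, 0, 1], [0, 0, 0, 0, 0, 0, 1], [0, 0, 0, 0, 0, 0, 1]]
  ]
}}

```text
time_s: 14.08
position: [0.5654, 0.0296, 0.1143]
ee_rot: [[1.0, -0.001, 0.0], [-0.0, 0.0, 1.0], [-0.001, -1.0, 0.0]]
contact_force: [0.8, 0.0, -0.9]
finger_gap: 0.0464
```

Request:
{"method": "step_arm", "body": {
  "moves": [
    [[0, 0, 0, 0, 5, 0, 1], [0, 0, 0, 0, 5, 0, 1], [0, 0, 0, 0, 5, 0, 1], [0, 0, 0, 0, 2, 0, 1], [0, 0, 0, 0, 0, 0, 1], [0, 0, 0, 0, 0, 0, 1]]
  ]
}}

```text
time_s: 14.58
position: [0.5655, 0.0297, 0.0975]
ee_rot: [[1.0, -0.0, -0.0], [0.0, -0.0, 1.0], [-0.0, -1.0, -0.0]]
contact_force: [-0.4, 0.0, -0.7]
finger_gap: 0.0467
```

Request:
{"method": "step_arm", "body": {
  "moves": [
    [[0, 0, 0, 0, 3, 0, 1], [0, 0, 0, 0, 3, 0, 1], [0, 0, 0, 0, 2, 0, 1], [0, 0, 0, 0, 0, 0, 1], [0, 0, 0, 0, 0, 0, 1]]
  ]
}}

```text
time_s: 15.0
position: [0.5657, 0.0297, 0.0898]
ee_rot: [[1.0, -0.0, -0.0], [0.0, 0.0, 1.0], [-0.0, -1.0, 0.0]]
contact_force: [-0.2, 0.5, 2.7]
finger_gap: 0.0467
```

Request:
{"method": "step_arm", "body": {
  "moves": [
    [[0, 0, 0, 0, 0, 0, 0.3], [0, 0, 0, 0, 0, 0, 0.3], [0, 0, 0, 0, 0, 0, 0], [0, 0, 0, 0, 0, 0, 0], [0, 0, 0, 0, -15, 0, 0], [0, 0, 0, 0, -25, 0, 0], [0, 0, 0, 0, -30, 0, 0], [0, 0, 0, 0, -30, 0, 0]]
  ]
}}

```text
time_s: 15.67
position: [0.565, 0.0296, 0.1902]
ee_rot: [[1.0, -0.002, -0.0], [0.0, -0.0, 1.0], [-0.002, -1.0, -0.0]]
contact_force: [0.3, 0.5, 0.4]
finger_gap: 0.0876
```

Request:
{"method": "step_arm", "body": {
  "moves": [
    [[0, 0, 0, 0, 0, 0, 0], [0, 0, 0, 0, 0, 0, 0], [0, 0, 0, 0, 0, 0, 0]]
  ]
}}

```text
time_s: 15.92
position: [0.5652, 0.0297, 0.1892]
ee_rot: [[1.0, -0.0, -0.0], [0.0, -0.0, 1.0], [-0.0, -1.0, -0.0]]
contact_force: [0.0, 0.7, -0.8]
finger_gap: 0.0876
```

```bash
python3 - <<'E'
from h import *
s,p,im=wl('w9');print(s['position'])
m=comp(red(im),*proj(p,np.array([.5647,.0289,.09]),1));print(m.sum(),'head',crossfit(p,m,(.5647,.0289)))
E
```

```text
[0.56519359 0.02966026 0.18924381]
565 head (np.float64(0.5645529340886176), np.float64(0.028655567581183736), np.float64(43.30488852963022), np.float64(92.16470588235293))
```

Request:
{"method": "step_arm", "body": {
  "moves": [
    [[0, 0, 0, -12, 0, 27, 0], [0, 0, 0, -12, 0, 26, 0], [0, 0, 0, -12, 0, 26, 0], [0, 0, 0, -12, 0, 26, 0], [0, 0, 0, -11, 20, 26, 0], [0, 0, 0, -11, 20, 26, 0], [0, 0, 0, 0, 10, 0, 0], [0, 0, 0, 0, 0, 0, 0]]
  ]
}}

```text
time_s: 16.63
position: [0.4929, 0.1868, 0.1363]
ee_rot: [[1.0, -0.006, -0.003], [0.003, -0.002, 1.0], [-0.006, -1.0, -0.002]]
contact_force: [0.2, -0.2, -0.3]
finger_gap: 0.0879
```

Request:
{"method": "step_arm", "body": {
  "moves": [
    [[0, 0, 0, 0, 0, 0, 0], [0, 0, 0, 0, 0, 0, 0]]
  ]
}}

```text
time_s: 16.8
position: [0.4961, 0.1859, 0.1396]
ee_rot: [[1.0, -0.0, 0.001], [-0.001, -0.0, 1.0], [-0.0, -1.0, -0.0]]
contact_force: [1.3, -0.5, 0.3]
finger_gap: 0.0878
```

```bash
cat > cl.py <<'E'
from h import *
# clamp pose from blue outline + slot angle from mask of web (white/blue) vs green seen through slots
def clampfit(p,im,u,v):
    h=cv2.cvtColor(im,cv2.COLOR_RGB2HSV);m=comp(cv2.inRange(h,(98,100,40),(128,255,255)),u,v)
    hl=np.zeros_like(m,np.uint8);cv2.fillConvexPoly(hl,cv2.convexHull(np.argwhere(m)[:,::-1].astype(np.int32)),1)
    return m,hl
E
python3 - <<'E'
from cl import *
s,p,im=wl('w10');t=s['position'];print(t)
u,v=proj(p,np.array([.4965,.1865,.02]),1);print(u,v)
m,hl=clampfit(p,im,u,v);q=np.argwhere(m);print(m.sum(),q.min(0),q.max(0),circ(p,m,.02,.027),circ(p,m,.0,.027))
c=im[int(v)-45:int(v)+45,int(u)-45:int(u)+45];w9=pickle.load(open('w9.pkl','rb'))[2]
save(np.hstack([cv2.resize(c,(400,400),interpolation=cv2.INTER_CUBIC),cv2.resize(w9[147:237,209:299],(400,400),interpolation=cv2.INTER_CUBIC)]),'w10.png')
E
```

```text
[0.49614165 0.18590088 0.13961846]
252.7459260792862 190.78143139880376
1758 [157 223] [216 281] [0.49626891 0.18947241 0.02709392] [0.49630495 0.18397658 0.02919145]
```

View pics/w10.png

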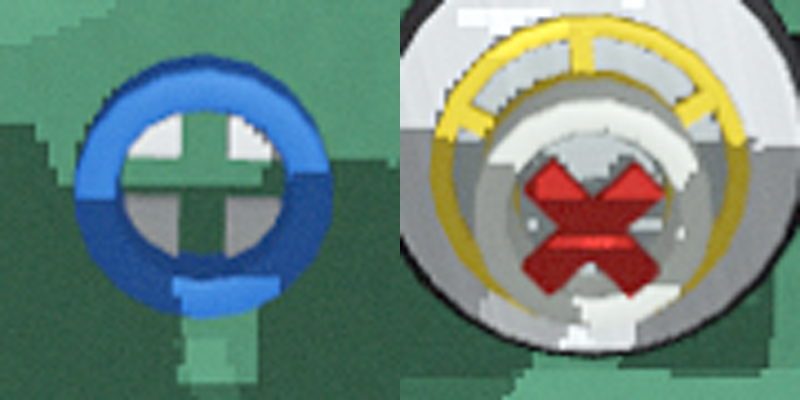

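Picture 12, my last: clamp ring at (205,185) with slots nearly along image x and y, about 1° clockwise. On the right, spacer and support sit concentric round the post, red cross at 43°. Now the numbers for the slot angle and clamp y.

```bash
python3 - <<'E'
from cl import *
s,p,im=pickle.load(open('w10.pkl','rb'));t=s['position']
m,hl=clampfit(p,im,252.7,190.8)
H=cv2.convexHull(np.argwhere(m)[:,::-1].astype(np.int32))[:,0];H=H[H[:,1]>190]
P=np.array([atz(*ray(p,u,v,1),.02)[:2] for u,v in H])
f=least_squares(lambda x:np.hypot(*(P-x[:2]).T)-x[2],[*P.mean(0),.027]);print('clamp lower arc',f.x)
# web pixels: low saturation inside the ring
h=cv2.cvtColor(im,cv2.COLOR_RGB2HSV);W=(h[...,1]<60)&(hl>0)&(cv2.erode(hl,np.ones((9,9)))>0)
q=np.argwhere(W);X=np.array([atz(*ray(p,u,v,1),.006)[:2] for v,u in q]);print(len(X),X.mean(0),np.ptp(X,axis=0))
# fit: web points inside cross = penalty; free inside-bore non-web points outside the cross = penalty
B=np.argwhere((cv2.erode(hl,np.ones((9,9)))>0)&~m&~W);Y=np.array([atz(*ray(p,u,v,1),.006)[:2] for v,u in B])
def g(y,w=.0052):
    c,s_=np.cos(y[2]/20),np.sin(y[2]/20);R=np.array([[c,s_],[-s_,c]])
    d=lambda Q:w-np.abs((Q-y[:2]/1e3)@R.T).min(1)  # >0 in slot
    k=lambda v:1/(1+np.exp(-v/.0004))
    return k(d(X)).sum()+k(-d(Y)).sum()
for w in(.0045,.0052):
  y=np.array([496.3,186.5,0.]);o=minimize(g,y,args=(w,),method='Nelder-Mead',options=dict(initial_simplex=[y,y+[2,0,0],y+[0,2,0],y+[0,0,1]]));print(o.x[:2],'deg',np.degrees(o.x[2]/20),o.fun,len(Y))
E
```

```text
clamp lower arc [0.49620961 0.1882352  0.02635193]
423 [0.49609192 0.18615881] [0.03245624 0.03056397]
[495.9814526  188.76137511] deg -1.3650079160698274 84.9385352803811 545
[496.01666566 188.89275929] deg -1.4699267455703726 110.32357304707034 545
```

Request:
{"method": "step_arm", "body": {
  "moves": [
    [[0, 0, 0, 0, 25, 2, 0], [0, 0, 0, 0, 30, 0, 0], [0, 0, 0, 0, 30, 0, 0], [0, 0, 0, 0, 15, 0, 0], [0, 0, 0, 0, 12, 0, 0], [0, 0, 0, 0, 0, 0, 0], [0, 0, 0, 0, 0, 0, 0]]
  ]
}}

```text
time_s: 17.43
position: [0.4962, 0.1883, 0.028]
ee_rot: [[1.0, 0.0, 0.001], [-0.001, 0.0, 1.0], [0.0, -1.0, 0.0]]
contact_force: [-0.3, 0.1, -0.2]
finger_gap: 0.0877
```

Request:
{"method": "step_arm", "body": {
  "moves": [
    [[0, 0, 0, 0, 0, 0, 0.3], [0, 0, 0, 0, 0, 0, 1], [0, 0, 0, 0, 0, 0, 1], [0, 0, 0, 0, 0, 0, 1], [0, 0, 0, 0, 0, 0, 1], [0, 0, 0, 0, 0, 0, 1], [0, 0, 0, 0, 0, 0, 1]]
  ],
  "squeeze": 10
}}

```text
time_s: 18.02
position: [0.496, 0.1888, 0.0282]
ee_rot: [[1.0, 0.001, -0.0], [0.0, 0.0, 1.0], [0.001, -1.0, 0.0]]
contact_force: [-0.3, -0.8, 5.9]
finger_gap: 0.0541
```

Request:
{"method": "step_arm", "body": {
  "moves": [
    [[0, 0, 0, 0, 0, 0, 1], [0, 0, 0, 0, 0, 0, 1], [0, 0, 0, 0, 0, 0, 0], [0, 0, 0, 0, 0, 0, 0], [0, 0, 0, 0, 0, 0, 0], [0, 0, 0, 0, 0, 0, 0], [0, -0.12, 0, 0, 0, 0, 0], [0, -0.12, 0, 0, 0, 0, 0]]
  ]
}}

```text
time_s: 18.68
position: [0.4955, 0.1886, 0.0275]
ee_rot: [[0.97, -0.0, -0.243], [0.243, -0.0, 0.97], [-0.0, -1.0, -0.0]]
contact_force: [-0.4, 0.2, 0.8]
finger_gap: 0.0872
```

Request:
{"method": "step_arm", "body": {
  "moves": [
    [[0, -0.12, 0, 0, 0, 0, 0], [0, -0.12, 0, 0, 0, 0, 0], [0, -0.12, 0, 0, 0, 0, 0], [0, -0.12, 0, 0, 0, 0, 0], [0, -0.12, 0, 0, 0, 0, 0], [0, -0.12, 0, 0, 0, 0, 0], [0, -0.12, 0, 0, 0, 0, 0], [0, -0.12, 0, 0, 0, 0, 0]]
  ]
}}

```text
time_s: 19.35
position: [0.4955, 0.1886, 0.0275]
ee_rot: [[0.357, -0.0, -0.934], [0.934, -0.0, 0.357], [-0.0, -1.0, 0.0]]
contact_force: [0.4, -0.1, -0.3]
finger_gap: 0.088
```

Request:
{"method": "step_arm", "body": {
  "moves": [
    [[0, -0.12, 0, 0, 0, 0, 0], [0, -0.12, 0, 0, 0, 0, 0], [0, -0.12, 0, 0, 0, 0, 0], [0, -0.011, 0, 0, 0, 0, 0], [0, 0, 0, 0, 0, 0, 0], [0, 0, 0, 0, 0, 0, 0]]
  ]
}}

```text
time_s: 19.85
position: [0.4956, 0.1886, 0.0276]
ee_rot: [[0.003, -0.0, -1.0], [1.0, -0.0, 0.003], [-0.0, -1.0, 0.0]]
contact_force: [-0.5, 1.0, 0.1]
finger_gap: 0.0876
```

Request:
{"method": "step_arm", "body": {
  "moves": [
    [[0, 0, 0, 0, 0, 0, 1], [0, 0, 0, 0, 0, 0, 1], [0, 0, 0, 0, 0, 0, 1], [0, 0, 0, 0, 0, 0, 1], [0, 0, 0, 0, 0, 0, 1], [0, 0, 0, 0, 0, 0, 1], [0, 0, 0, 0, 0, 0, 1], [0, 0, 0, 0, 0, 0, 1]]
  ],
  "squeeze": 30
}}

```text
time_s: 20.52
position: [0.4956, 0.1886, 0.0277]
ee_rot: [[-0.0, -0.0, -1.0], [1.0, -0.0, -0.0], [-0.0, -1.0, 0.0]]
contact_force: [-0.1, 0.5, 0.5]
finger_gap: 0.0522
```

Request:
{"method": "step_arm", "body": {
  "moves": [
    [[0, 0, 0, 0, -15, 0, 1], [0, 0, 0, 0, -35, 0, 1], [0, 0, 0, 0, -40, 0, 1], [0, 0, 0, 0, -40, 0, 1], [0, 0, 0, -30, 0, -18, 1], [0, 0, 0, -30, 0, -18, 1], [0, 0, 0, -30, 0, -18, 1], [0, 0, 0, -30, 0, -18, 1]]
  ]
}}

```text
time_s: 21.18
position: [0.5681, 0.0675, 0.1581]
ee_rot: [[-0.001, 0.001, -1.0], [1.0, 0.0, -0.001], [0.0, -1.0, -0.001]]
contact_force: [0.2, 0.7, -0.9]
finger_gap: 0.0526
```

Request:
{"method": "step_arm", "body": {
  "moves": [
    [[0, 0, 0, -25, 0, -14, 1], [0, 0, 0, -15, 0, -8, 1], [0, 0, 0, 0, 0, 0, 1], [0, 0, 0, 0, 0, 0, 1], [0, 0, 0, 0, 0, 0, 1], [0, 0, 0, 0, 0, 0, 1]]
  ]
}}

```text
time_s: 21.68
position: [0.5889, 0.0296, 0.1575]
ee_rot: [[-0.001, -0.001, -1.0], [1.0, 0.0, -0.001], [0.0, -1.0, 0.001]]
contact_force: [0.7, -0.3, -1.1]
finger_gap: 0.0523
```

```bash
python3 - <<'E'
from h import *
s,p,im=wl('w11');t=s['position'];print(t,s['finger_gap'],s['ee_rot'].round(3).tolist())
u,v=proj(p,np.array([.565,.029,.09]),1);print(u,v)
m=comp(red(im),u,v);q=np.argwhere(m);print(m.sum(),q.min(0),q.max(0),'head',crossfit(p,m,(.5647,.0289)))
save(cv2.resize(im,(800,600)),'w11.png')
s,p,im=pickle.load(open('w9.pkl','rb'));h=cv2.cvtColor(im,cv2.COLOR_RGB2HSV)
m=comp(cv2.inRange(h,(18,110,50),(35,255,255)),*proj(p,np.array([.565,.029,.05]),1));q=np.argwhere(m);print('support',m.sum(),q.min(0),q.max(0),circ(p,m,.047,.036))
E
```

```text
[0.58888174 0.02960894 0.157455  ] 0.052329565042268905 [[-0.001, -0.001, -1.0], [1.0, 0.0, -0.001], [0.0, -1.0, 0.001]]
250.79723277907948 180.792804725258
732 [161 232] [193 268] head (np.float64(0.5645289266097567), np.float64(0.02857537460127392), np.float64(42.983743421685745), np.float64(151.56470588235294))
support 930 [150 216] [214 287] [0.56402565 0.02912559 0.0350939 ]
```

```bash
cat > held.py <<'E'
from h import *
from scipy.spatial.transform import Rotation as Ro
def held(s,p,im,R=.027,hh=.020,dz0=.0277):
    t=s['position'];A=s['ee_rot']
    h=cv2.cvtColor(im,cv2.COLOR_RGB2HSV);m=comp(cv2.inRange(h,(98,90,30),(128,255,255)),252,235).astype(np.uint8)
    M=np.zeros_like(m);cv2.fillConvexPoly(M,cv2.convexHull(np.argwhere(m)[:,::-1].astype(np.int32)),1);q=np.argwhere(M);print(q.min(0),q.max(0))
    th=np.linspace(0,2*np.pi,60)
    def rend(x,z):
        I=np.zeros((1536,2048),np.uint8);P=[]
        for zz in(0,hh):
            P+=[proj(p,t+A@np.array([x[0]/1e3+R*np.cos(a),dz0-zz+z/1e3,x[1]/1e3+R*np.sin(a)]),1) for a in th]
        cv2.fillConvexPoly(I,cv2.convexHull((np.array(P)*4+1.5).round().astype(np.int32)),255)
        return cv2.resize(I,(512,384),interpolation=cv2.INTER_AREA)/255.
    for z in(0,2,4,6):
        o=minimize(lambda y:np.abs(rend(y,z)-M).sum(),[-.5,-1.],method='Nelder-Mead',options=dict(initial_simplex=[[-.5,-1],[1,-1],[-.5,2]],maxiter=60))
        print('down',z,'offset tool x,z mm',o.x.round(2),round(o.fun))
E
python3 - <<'E'
from held import *
s,p,im=pickle.load(open('w11.pkl','rb'));held(s,p,im)
E
```

```text
[193 204] [284 298]
down 0 offset tool x,z mm [-0.24  1.04] 430
down 2 offset tool x,z mm [-0.46  0.41] 284
down 4 offset tool x,z mm [-0.39 -0.62] 191
down 6 offset tool x,z mm [-0.4  -1.69] 202
```

Request:
{"method": "step_arm", "body": {
  "moves": [
    [[0, 0.115, 0, 0, 0, 0, 1], [0, 0.115, 0, 0, 0, 0, 1], [0, 0.115, 0, 0, 0, 0, 1], [0, 0.115, 0, 0, 0, 0, 1], [0, 0.115, 0, 0, 0, 0, 1], [0, 0.115, 0, 0, 0, 0, 1], [0, 0.104, 0, 0, 0, 0, 1], [0, 0, 0, 0, 0, 0, 1]]
  ]
}}

```text
time_s: 22.4
position: [0.5893, 0.0297, 0.1577]
ee_rot: [[0.715, -0.0, -0.7], [0.7, 0.0, 0.715], [-0.0, -1.0, 0.0]]
contact_force: [-0.0, 0.3, -1.7]
finger_gap: 0.0525
```

Request:
{"method": "step_arm", "body": {
  "moves": [
    [[0, 0, 0, -9, 10, 8, 1], [0, 0, 0, -8.5, 10, 8, 1], [0, 0, 0, 0, 10, 0, 1], [0, 0, 0, 0, 5, 0, 1], [0, 0, 0, 0, 0, 0, 1], [0, 0, 0, 0, 0, 0, 1], [0, 0, 0, 0, 0, 0, 1]]
  ]
}}

```text
time_s: 22.98
position: [0.5669, 0.0279, 0.123]
ee_rot: [[0.713, 0.001, -0.702], [0.702, 0.0, 0.713], [0.001, -1.0, -0.001]]
contact_force: [0.2, 0.5, -0.5]
finger_gap: 0.0525
```

Request:
{"method": "step_arm", "body": {
  "moves": [
    [[0, 0, 0, -0.7, 0, 1.7, 1], [0, 0, 0, 0, 0, 0, 1], [0, 0, 0, 0, 0, 0, 1], [0, 0, 0, 0, 0, 0, 1]]
  ]
}}

```text
time_s: 23.32
position: [0.5645, 0.0285, 0.1229]
ee_rot: [[0.713, 0.0, -0.701], [0.701, 0.0, 0.713], [0.0, -1.0, -0.0]]
contact_force: [0.5, 0.1, -0.6]
finger_gap: 0.0522
```

Request:
{"method": "step_arm", "body": {
  "moves": [
    [[0, 0, 0, 0.5, 3, 0, 1], [0, 0, 0, 0, 3, 0, 1], [0, 0, 0, 0, 2, 0, 1], [0, 0, 0, 0, 0, 0, 1]]
  ]
}}

```text
time_s: 23.65
position: [0.5642, 0.0289, 0.114]
ee_rot: [[0.713, -0.001, -0.701], [0.701, -0.0, 0.713], [-0.001, -1.0, 0.001]]
contact_force: [-0.9, 0.4, -1.2]
finger_gap: 0.0523
```

No contact force with the underside 4 mm below the head top, so the cross has dropped over the head. On to the spacer.

Request:
{"method": "step_arm", "body": {
  "moves": [
    [[0, 0, 0, 0, 2, 0, 1], [0, 0, 0, 0, 2, 0, 1], [0, 0, 0, 0, 1, 0, 1], [0, 0, 0, 0, 0, 0, 1], [0, 0, 0, 0, 0, 0, 1]]
  ]
}}

```text
time_s: 24.07
position: [0.5646, 0.0289, 0.1097]
ee_rot: [[0.713, -0.0, -0.701], [0.701, -0.0, 0.713], [-0.0, -1.0, 0.0]]
contact_force: [0.3, 1.0, -0.2]
finger_gap: 0.0523
```

Request:
{"method": "step_arm", "body": {
  "moves": [
    [[0, 0, 0, 0, 1, 0, 1], [0, 0, 0, 0, 1, 0, 1], [0, 0, 0, 0, 1, 0, 1], [0, 0, 0, 0, 1, 0, 1], [0, 0, 0, 0, 0, 0, 1]]
  ]
}}

```text
time_s: 24.48
position: [0.5648, 0.0289, 0.1058]
ee_rot: [[0.713, 0.0, -0.701], [0.701, 0.0, 0.713], [0.0, -1.0, -0.0]]
contact_force: [-2.2, -0.7, 4.4]
finger_gap: 0.0523
```

Request:
{"method": "step_arm", "body": {
  "moves": [
    [[0, 0, 0, 0, 1, 0, 1], [0, 0, 0, 0, 1, 0, 1], [0, 0, 0, 0, 1, 0, 1], [0, 0, 0, 0, 0, 0, 1], [0, 0, 0, 0, 0, 0, 1]]
  ]
}}

```text
time_s: 24.9
position: [0.5648, 0.0289, 0.103]
ee_rot: [[0.713, 0.0, -0.701], [0.701, -0.0, 0.713], [0.0, -1.0, -0.0]]
contact_force: [-1.2, -1.1, 6.7]
finger_gap: 0.0526
```

Request:
{"method": "step_arm", "body": {
  "moves": [
    [[0, 0.06, 0, 0, 0, 0, 1], [0, 0.06, 0, 0, 0, 0, 1], [0, 0.06, 0, 0, 0, 0, 1], [0, 0, 0, 0, 0, 0, 1]]
  ]
}}

```text
time_s: 25.23
position: [0.5656, 0.0289, 0.1033]
ee_rot: [[0.829, 0.002, -0.56], [0.56, 0.0, 0.829], [0.002, -1.0, -0.001]]
contact_force: [-1.0, -0.5, 6.8]
finger_gap: 0.0521
```

```bash
python3 -c "
from h import *
s=sense();print(s['position'],s['contact_force'],s['ft_torque'])"
```

```text
[0.5655596  0.02891641 0.10331073] [-1.01320201 -0.50463616  6.82403749] [-0.05868308  0.0544605  -0.05346816]
```

No catching and only low torque, so I finish the turn (0.605 rad left).

Request:
{"method": "step_arm", "body": {
  "moves": [
    [[0, 0.08, 0, 0, 0, 0, 1], [0, 0.08, 0, 0, 0, 0, 1], [0, 0.08, 0, 0, 0, 0, 1], [0, 0.08, 0, 0, 0, 0, 1], [0, 0.08, 0, 0, 0, 0, 1], [0, 0.08, 0, 0, 0, 0, 1], [0, 0.08, 0, 0, 0, 0, 1], [0, 0.045, 0, 0, 0, 0, 1]]
  ]
}}

```text
time_s: 25.9
position: [0.5657, 0.0288, 0.1034]
ee_rot: [[1.0, 0.002, 0.012], [-0.012, -0.0, 1.0], [0.002, -1.0, -0.0]]
contact_force: [0.5, -0.7, 6.6]
finger_gap: 0.0523
```

Request:
{"method": "step_arm", "body": {
  "moves": [
    [[0, 0, 0, 0, 0, 0, 1], [0, 0, 0, 0, 0, 0, 1]]
  ]
}}

```text
time_s: 26.07
position: [0.5657, 0.0289, 0.1034]
ee_rot: [[1.0, 0.002, 0.008], [-0.008, 0.0, 1.0], [0.002, -1.0, 0.0]]
contact_force: [-0.4, -0.3, 6.2]
finger_gap: 0.0526
```

```bash
python3 -c "
from h import *
s=sense();print(s['position'],s['contact_force'],s['ft_torque'])"
```

```text
[0.56573484 0.02888173 0.10335767] [-0.41222623 -0.33621623  6.16903106] [-0.08338269  0.00011737 -0.06515423]
```

Request:
{"method": "step_arm", "body": {
  "moves": [
    [[0, 0, 0, 0, -1, 0, 1], [0, 0, 0, 0, -1, 0, 1], [0, 0, 0, 0, -0.5, 0, 1], [0, 0, 0, 0, 0, 0, 1], [0, 0, 0, 0, 0, 0, 1]]
  ]
}}

```text
time_s: 26.48
position: [0.5656, 0.0289, 0.1056]
ee_rot: [[1.0, 0.002, 0.008], [-0.008, 0.0, 1.0], [0.002, -1.0, 0.0]]
contact_force: [2.6, -0.4, 5.1]
finger_gap: 0.0524
```

Request:
{"method": "step_arm", "body": {
  "moves": [
    [[0, 0, 0, 0, 0, 0, 0.3], [0, 0, 0, 0, 0, 0, 0.3], [0, 0, 0, 0, 0, 0, 0.2], [0, 0, 0, 0, 0, 0, 0], [0, 0, 0, 0, 0, 0, 0], [0, 0, 0, 0, -15, 0, 0], [0, 0, 0, 0, -30, 0, 0], [0, 0, 0, 0, -40, 0, 0]]
  ]
}}

```text
time_s: 27.15
position: [0.5623, 0.0288, 0.1883]
ee_rot: [[1.0, -0.007, 0.008], [-0.008, -0.0, 1.0], [-0.007, -1.0, -0.0]]
contact_force: [1.0, -0.4, 0.9]
finger_gap: 0.0875
```

Request:
{"method": "step_arm", "body": {
  "moves": [
    [[0, 0, 0, 0, -10, 0, 0], [0, 0, 0, 0, 0, 0, 0], [0, 0, 0, 0, 0, 0, 0], [0, 0, 0, 0, 0, 0, 0]]
  ]
}}

```text
time_s: 27.48
position: [0.5635, 0.0288, 0.1986]
ee_rot: [[1.0, -0.003, 0.008], [-0.008, -0.0, 1.0], [-0.003, -1.0, -0.0]]
contact_force: [-0.1, -0.0, 0.7]
finger_gap: 0.0875
```

```bash
python3 - <<'E'
from h import *
s,p,im=wl('w12');print(s['position'],s['contact_force'],s['finger_gap'])
m=comp(red(im),*proj(p,np.array([.5645,.0287,.09]),1));print('red',m.sum(),crossfit(p,m,(.5645,.0287)))
h=cv2.cvtColor(im,cv2.COLOR_RGB2HSV)
b=comp(cv2.inRange(h,(98,90,30),(128,255,255)),*proj(p,np.array([.5645,.0287,.09]),1));q=np.argwhere(b);print('blue',b.sum(),q.min(0),q.max(0))
H=cv2.convexHull(q[:,::-1].astype(np.int32))[:,0];L=H[H[:,1]>q[:,0].mean()]
for z in(.098,.102,.105,.110):
  P=np.array([atz(*ray(p,u,v,1),z)[:2] for u,v in L]);f=least_squares(lambda x:np.hypot(*(P-x[:2]).T)-x[2],[*P.mean(0),.027]);print('top z',z,f.x.round(4))
# angular profile of web (grey/white) seen inside the bore around the head at web-top height .084
W=(h[...,1]<70);a=np.arange(0,360,10);out=[]
for d in a:
  r=np.radians(d);u,v=proj(p,np.array([.5645+.0135*np.cos(r),.0287+.0135*np.sin(r),.084]),1);out.append('R' if red(im)[round(v),round(u)] else 'w' if W[round(v),round(u)] else 'b' if b[round(v),round(u)] else '.')
print(''.join(out)); save(cv2.resize(im[120:260,180:330],(750,700)),'w12.png')
E
```

```text
[0.56352659 0.02884909 0.19864583] [-0.12193971 -0.04932834  0.74458956] 0.08748510377150463
red 527 (np.float64(0.5646547345886366), np.float64(0.028952424713291364), np.float64(42.01391580145023), np.float64(85.0392156862745))
blue 2002 [163 223] [226 285]
top z 0.098 [0.5649 0.0293 0.0264]
top z 0.102 [0.5649 0.0305 0.026 ]
top z 0.105 [0.5648 0.0314 0.0256]
top z 0.11 [0.5648 0.033  0.0251]
ww.RRRwwwwwwRRRRwwwwwRRRRwwwwwRRRwww
```

```bash
python3 - <<'E'
from h import *
s,p,im=pickle.load(open('w12.pkl','rb'));g=cv2.cvtColor(im,cv2.COLOR_RGB2GRAY).astype(float)
for rr in(.0125,.015,.0165):
  print(rr,[int(np.mean(cv2.getRectSubPix(g.astype(np.float32),(1,1),tuple(map(float,proj(p,np.array([.5647+rr*np.cos(r),.0289+rr*np.sin(r),.084]),1)))))) for r in np.radians(np.arange(0,360,10))])
# slot/web ascii around the head
u,v=map(int,proj(p,np.array([.5647,.0289,.084]),1));r=red(im)>0;h=cv2.cvtColor(im,cv2.COLOR_RGB2HSV);bl=cv2.inRange(h,(98,90,30),(128,255,255))>0
for y in range(v-26,v+26,2): print(''.join('R' if r[y,x] else 'b' if bl[y,x] else str(int(g[y,x]//26)) for x in range(u-28,u+29)))
E
```

```text
0.0125 [121, 117, 108, 103, 105, 104, 123, 118, 169, 202, 201, 199, 89, 102, 104, 105, 122, 124, 119, 118, 123, 53, 62, 61, 56, 118, 137, 139, 140, 79, 57, 56, 59, 89, 128, 125]
0.015 [134, 132, 177, 150, 163, 179, 170, 114, 156, 143, 170, 177, 99, 154, 148, 165, 157, 130, 136, 133, 135, 64, 59, 58, 66, 188, 234, 234, 227, 122, 60, 63, 58, 131, 125, 136]
0.0165 [145, 138, 133, 162, 119, 120, 115, 105, 116, 114, 114, 114, 112, 127, 137, 169, 119, 138, 142, 134, 139, 134, 94, 87, 76, 189, 189, 153, 167, 201, 78, 101, 105, 140, 132, 143]
887677744444444bbbbbbbbbbbbbbbbbbbbbbbbbbbb45664678888888
8887744444444bbbbbbbbbbbbbbbbbbbbbbbbbbbbbbbbb58888887767
8887755544bbbbbbbbbbbbbbbbbbbbbbbbbbbbbbbbbbbbbb478888876
66755543bbbbbbbbbbbbbbbbbbbbbbbbbbbbbbbbbbbbbbbbbbb578774
744444bbbbbbbbbbbbbbbbbbbbbbbbbbbbbbbbbbbbbbbbbbbbbbb6877
44444bbbbbbbbbbbbbbbbbbbbbbbbbbbbbbbbbbbbbbbbbbbbbbbbb687
444bbbbbbbbbbbbbbbbbbb7777777777644577bbbbbbbbbbbbbbbbb57
443bbbbbbbbbbbbbbb64RR6877777777444573R577bbbbbbbbbbbbbbb
4bbbbbbbbbbbbbb764RRRRRR577777664442RRRRR467bbbbbbbbbbbbb
3bbbbbbbbbbbb784RRRRRRRRRR34444442RRR
[... 248 characters left out ...]
bbbb
bbbbbbbbbb455544444443RRRRRRRRRRRRRRR344444445555bbbbbbbb
bbbbbbbbbb4555544443RRRRRRRRRRRRRRRRRR34444555554bbbbbbbb
bbbbbbbbbbb5555543RRRRRRRRRRRRRRRRRRRRRR34544444bbbbbbbbb
bbbbbbbbbbb55543RRRRRRRRRRRRRRRRRRRRRRRRRR455555bbbbbbbbb
bbbbbbbbbbbb45RRRRRRRRRRRRR3443RRRRRRRRRRRR3554bbbbbbbbbb
bbbbbbbbbbbbb353RRRRRRRRR34544443RRRRRRRRRR344bbbbbbbbbbb
bbbbbbbbbbbbbbb443RRRRR345555555543RRRRRR354bbbbbbbbbbbbb
5bbbbbbbbbbbbbbbbb43R4568887777885543RR44bbbbbbbbbbbbbbbb
55bbbbbbbbbbbbbbbbbb4676b78888887458764bbbbbbbbbbbbbbbbbb
455bbbbbbbbbbbbbbbbbbbbbbbbbbbbbbbbbbbbbbbbbbbbbbbbbbbbb5
11355bbbbbbbbbbbbbbbbbbbbbbbbbbbbbbbbbbbbbbbbbbbbbbbbbb11
22211bbbbbbbbbbbbbbbbbbbbbbbbbbbbbbbbbbbbbbbbbbbbbbbbb222
```

The web shows right behind the bar tips, the ring is centred within 1 mm, and its apparent size matches the locked height. The gripper is clear, so I hand in.

```bash
python3 -c "
from cell import *
print(sense()['time_s']);print(close_job())"
```

```text
27.5333
the job is handed in; nothing more can be done
None
```

The stack is rebuilt and handed in at 27.5 s of the 72 s limit: support, then spacer, then clamp ring. I measured no locking force, and `close_job()` gave no verdict. That it is locked rests on the camera and wrist readings below.

**How it went:**
- **Support and spacer:** both were lowered over the post without catching, and released at the expected heights.
- **Clamp ring:** I turned it to match the cross, seen at about 43°, and it dropped over the head without contact force. I pressed it down about 6.5 mm, with about 6.7 N at the wrist, then turned it 45°. I let it up 2 mm, released it and backed off.

**Last checks:**
- **Centring:** the ring is within about 1 mm of the post axis.
- **Height:** its apparent size fits a top about 98 mm above the base's origin, so its underside would be at 78 mm, the locked height. This is a weak check, since the unlocked height differs by only 4 mm.
- **Lock:** light patches that look like the ring's web show beside the tips of the red bars, as they should when locked.
- **Force:** the wrist never read above 7 N in the readings between moves.
- **Bystanders:** I planned clear paths round them but did not re-measure their positions at the end.

**Disagreement:** the wrist camera saw held parts about 4 mm further away than the gripper position implied. I put this down to a calibration bias. I therefore aligned from views near the optical axis, and the head's position agreed to about 0.3 mm between two camera orientations.

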